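# Gang the sawn blanks and pin the hold-down rail

## Task

Get the gang fixture ready for grinding: set every sawn steel blank from the bench crosswise in its channel, side by side between the end stop and the sprung follower, then swing the hold-down rail fully down over them. Lock the rail with the ball-lock pin from its rest: keep its button squeezed in while you push it from the robot's side through the holes in both cheeks and the rail's nose until its collar meets the cheek, then let go so that the button springs out. Leave the hammer, the wire brush and the grinding disc where they are.

Things in the scene. Friction and masses are not known exactly. Their poses are not given: they have to be found in the camera images.
- blank1: a sawn length of steel flat bar, a block 60 long (its x) by 25 (y) by 30 mm high (z), 0.35 kg, sawn ends bright; it stands on the bench on its 60 x 25 underside at any yaw (half a turn makes no difference) and goes into the channel the same way up. Origin: centre of the underside. Three to five blanks are there; the state of an absent one is None
- blank2: a sawn length of steel flat bar, a block 60 long (its x) by 25 (y) by 30 mm high (z), 0.35 kg, sawn ends bright; it stands on the bench on its 60 x 25 underside at any yaw (half a turn makes no difference) and goes into the channel the same way up. Origin: centre of the underside. Three to five blanks are there; the state of an absent one is None
- blank3: a sawn length of steel flat bar, a block 60 long (its x) by 25 (y) by 30 mm high (z), 0.35 kg, sawn ends bright; it stands on the bench on its 60 x 25 underside at any yaw (half a turn makes no difference) and goes into the channel the same way up. Origin: centre of the underside. Three to five blanks are there; the state of an absent one is None
- blank4: a sawn length of steel flat bar, a block 60 long (its x) by 25 (y) by 30 mm high (z), 0.35 kg, sawn ends bright; it stands on the bench on its 60 x 25 underside at any yaw (half a turn makes no difference) and goes into the channel the same way up. Origin: centre of the underside. Three to five blanks are there; the state of an absent one is None
- blank5: a sawn length of steel flat bar, a block 60 long (its x) by 25 (y) by 30 mm high (z), 0.35 kg, sawn ends bright; it stands on the bench on its 60 x 25 underside at any yaw (half a turn makes no difference) and goes into the channel the same way up. Origin: centre of the underside. Three to five blanks are there; the state of an absent one is None
- fixture: gang fixture bolted to the bench: steel base plate 110 (x) by 320 mm (y), 12 mm thick. Origin under the plate, z up; y runs along the channel from clevis and end stop (-y) to the hinge (+y), x points away from the robot (yaw within 0.2 rad). Channel: floor 12 mm above the bench, flared side walls 6 mm high, 66 mm between them at the foot, 73 at the top: a blank lies across it, its 60 mm along x
- stop (a point): on the channel floor (12 mm above the bench), on the centre line, at the foot of the end stop's face that the first blank rests against; axes of the fixture. The stop is 60 mm wide, 15 mm thick (in -y), 20 mm high above the floor. The row of blanks grows from here in +y, 25 mm a blank, five at most; the clevis begins 30 mm away in -y
- follower (a joint): travel (m, 0 to 0.115) of the sprung follower: its face is 20 mm + travel in +y from the stop's face; spring 5.4 N at 0, 9.9 N at 0.1 m, towards the stop. A dark steel block 58 mm wide, 24 mm high, with a tab in the middle (12 x 12 mm, flush with the face) reaching 60 mm above the floor: a blank held above the row can push the tab back in +y, then be lowered
- rail (a joint): angle (rad) of the hold-down rail: 0 fully down, up to 1.75; starts nearly upright. Stiff hinge: it stays where left; 3 N at the pad moves it. 278 mm long from the hinge axis, 12 mm thick, slotted (20 mm) for the follower's tab, solid and 44 mm wide from 206 to 248 mm, then a nose 24 mm wide, 32 mm high with the pin hole at 263 mm. Down, it clears the blanks' tops by 2 mm
- hinge (a point): on the rail's hinge axis (which lies along the fixture's x), 50 mm above the bench, at the channel's centre line; axes of the fixture; rail down, the rail extends from here in -y
- rail_pad (a point): on the rail's upper (outer) face, in the middle of its solid part, 227 mm from the hinge axis (rail down) and 6 mm above it: where to push the rail down; it moves with the rail, its z is the outward normal
- hole (a point): centre of the pin hole's mouth, in the outer face of the clevis cheek on the robot's side, 50 mm above the bench; axes of the fixture; the pin goes in along +x. Cheek holes 17 mm in diameter, the nose's hole 20 mm, in line when the rail is down. Two cheeks 12 mm thick, 40 mm in y, 28 mm between them, outer faces 52 mm apart, tops 18 mm above the hole's centre
- pin: ball-lock pin, 0.26 kg, lying level in its rest. x runs to the tip; origin on the axis at the collar's front face. +x: shank 14 mm diameter, 68 long, then 7 mm cone; two balls at 57.5 mm stand out (23 mm across) unless the button is in. -x: collar 26 mm diameter, 4 thick; neck 16 mm diameter to -34; flat head -34 to -44, 44 (y) by 50 (z); round button 36 mm diameter, end at -58 (pressed -52)
- pin_tip (a point): the end of the pin's tip, 75 mm ahead of the pin's origin; axes of the pin
- pin_button (a joint): travel (m) of the pin's button: 0 out, 0.006 fully in; spring 6 N rising to 10 N; it draws the locking balls in. One squeeze along the pin's axis holds the pin and the button: a finger on the button's end, the other on the head's front face above the neck (faces 24 mm apart, 18 mm pressed in)
- pin_rest: the pin's rest, fixed: two notched steel uprights up to 44 mm high on a plate 100 by 60 mm, under the pin's neck and shank; its x is the pin's. Origin on the bench under the pin's origin, 42 mm below the pin's axis
- hammer: a hammer lying beyond the fixture, not part of the job
- wire_brush: a wire brush lying on the left, not part of the job
- disc: a grinding disc, 125 mm in diameter, 7 mm thick, lying beyond the fixture, not part of the job
There are look-alikes about, which are no part of the job. Leave any black, blue or pink look-alike of the blank4 alone.

How it is judged (in metres and radians):
On the way, in this order (a step that is already met when the one before it is completed fails the run):
1. all the blanks stand in the channel between stop and follower (x of blank1 in the frame of stop between -0.006 and 0.006 m and y of blank1 in the frame of stop between 0.009 and 0.116 m and z of blank1 in the frame of stop between -0.003 and 0.004 m and angle between each of blank1, blank2, blank3, blank4, blank5's own z axis and vertical below 0.08 rad and angle between the y axis of each of blank1, blank2, blank3, blank4, blank5 and the y axis of fixture, either way round below 0.09 rad and x of blank2 in the frame of stop between -0.006 and 0.006 m and y of blank2 in the frame of stop between 0.009 and 0.116 m and z of blank2 in the frame of stop between -0.003 and 0.004 m and x of blank3 in the frame of stop between -0.006 and 0.006 m and y of blank3 in the frame of stop between 0.009 and 0.116 m and z of blank3 in the frame of stop between -0.003 and 0.004 m and x of blank4 in the frame of stop between -0.006 and 0.006 m and y of blank4 in the frame of stop between 0.009 and 0.116 m and z of blank4 in the frame of stop between -0.003 and 0.004 m and x of blank5 in the frame of stop between -0.006 and 0.006 m and y of blank5 in the frame of stop between 0.009 and 0.116 m and z of blank5 in the frame of stop between -0.003 and 0.004 m), for 0.3 s.
2. the rail is fully down over them (all of step 1 and value of joint rail below 0.02 rad), for 0.2 s.
3. the pin enters the holes with its button held in (y of pin in the frame of hole between -0.005 and 0.005 m and z of pin in the frame of hole between -0.005 and 0.005 m and angle between the x axis of pin and the x axis of fixture, either way round below 0.08 rad and value of joint rail below 0.02 rad and value of joint pin_button above 0.004 m and x of pin_tip in the frame of hole above 0.015 m), for 0.1 s.
At the end, for the whole second after the job is handed in: every blank stands in the channel on its floor, square to it (within 6 mm and 0.09 rad), between stop and follower; the rail is down (under 0.02 rad); the pin is through both cheeks and the nose from the robot's side, its collar within 3 mm of the cheek, at rest, its button out (under 1.5 mm) (all of step 2 and y of pin in the frame of hole between -0.005 and 0.005 m and z of pin in the frame of hole between -0.005 and 0.005 m and angle between the x axis of pin and the x axis of fixture, either way round below 0.08 rad and x of pin in the frame of hole between -0.003 and 0.003 m and x of pin_tip in the frame of hole between 0.07 and 0.08 m and value of joint pin_button below 0.0015 m and linear speed of pin below 0.02 m/s); the robot touches nothing.
It fails at once if the hammer is pushed out of its place (over 30 mm) (distance of hammer from where it was at the start of the episode above 0.03 m).
It fails at once if the wire brush is pushed out of its place (over 30 mm) (distance of wire_brush from where it was at the start of the episode above 0.03 m).
It fails at once if the grinding disc is pushed out of its place (over 30 mm) (distance of disc from where it was at the start of the episode above 0.03 m).
Of blank1, blank2, blank3, blank4, blank5 only 3 to 5 are there at a start; the rules pass over those that are not, and their reading is None.
At some moment in a run one of blank1, blank2, blank3, blank4, blank5 may be knocked a few centimetres aside while the robot is not near it.
It also fails if it takes over 210 s, if anything falls off the work surface, if the arm or the gripper's body presses on something with over 40 N, if the wrist force passes 120 N, or if a joint passes its speed limit or range.

## Robot

A 6-joint arm with a two-finger parallel gripper is mounted at the origin on the work surface. World frame = base frame: x ahead of the robot, y to its left, z up, the work surface at z = 0. Lengths are in mm, angles in rad, forces in N, time in s.
With the tool pointing down it reaches from about 300 to 775 mm from the base axis. Payload 14.6 kg.
Tool frame: the origin (TCP) lies at the very end of the fingers, on their centre line; the grasp point (between the pads) lies 19 mm behind it; z points along the fingers, y is the line along which they close (so a half turn about z gives the same grasp; the last joint's range is limited). The gripper opens to 94 mm and grips with 3 to 60 N. Pads are 16 mm wide; open, the fingers measure 119 mm over their backs; the gripper's body (75 mm by 177 mm) begins 78 mm behind the grasp point.
Start: joints at [-1.269, 0.3, 1.521, -0, 1.321, -0.067], TCP at [198.265, -513.011, 205.446] pointing down, gripper open.
Joint ranges: [-3.03, 3.03], [-0.79, 2.21], [0.23, 2.52], [-1.04, 4.18], [0, 3.07], [-2.55, 2.55]. Speed limits (rad/s): [2.22, 2.22, 2.57, 3.14, 3.14, 3.14].

## Interface

Orientations are given as [roll, pitch, yaw] about the fixed x, y, z axes, in that order (R = Rz(yaw) Ry(pitch) Rx(roll)).
In Python, from cell import manip, optics gives the robot as it stands.
- The arm moves only by the shell command python3 -m crank 'ROWS' [FORCE]. ROWS is JSON, a list of rows, each a list of 7 numbers: the opening in per cent of the stroke, from 0 (shut) to 100 (fully open), then the shift along the tool's x, y, z in mm, then the turn, a rotation vector about the tool's x, y, z in rad. A call has 1 to 10 rows; each row is the pose to reach, as a shift and turn from the pose commanded when the call began, along the tool's axes at that moment; what a row does not reach only later rows make up. A row lasts 1/10 s, in which the tool goes at most 50 mm and 8.59 degrees, less where a joint would pass 70% of its speed; a pose out of reach is approached as far as the arm can. A call with a gripper value outside its range is refused whole. The fingers move at their own pace and stop on an object; FORCE is the grip in N (left out, the last holds). Time passes only in rows, so rows that repeat a pose let the fingers close. It gives the time, the measured TCP pose, the force, the opening and the grip force at its end, in the units of the state.
- manip.read_state(): the state, without advancing time (a new reading comes with each control period).
- optics.camera(name): name is "scene" or "top" or "wrist"; returns (picture, depth): 384x512x3 uint8, red, green, blue; 384x512 float32, mm along the optical axis (not along the pixel's ray), 0 where there is no reading.
- optics.calibration(name): a dict with "camera_matrix" (3x3 intrinsics, pixels), "R" (3x3) and "t" (3): a world point X has camera coordinates R X + t. Camera axes: x right, y down, z forward; pixel columns grow to the right and rows downward; lengths in mm; the calibration is good to about 2 mm. A picture is of the moment at which its call begins: read the wrist's pose just before it. calibration takes no time and is no camera call; for the wrist camera it gives the pose at the moment of the call.
- manip.sign_off(): hands the job in; it is judged then, once.
The state is a dict: "clock": time; "joints": joint angles; "qd": joint speeds; "effort": joint torques, N m; "eef_pos": TCP position; "eef_rot": TCP orientation; "wrist_force": force on the tool from outside, world axes, zero at the start; "moment": the same for the moment, N m; "finger_gap": finger opening in mm; "finger_force": force on a finger pad.
Only numpy, scipy, OpenCV 4.12 (cv2) and the standard library are available. Lean on these libraries where they do the work, as an engineer would, in place of code of your own. Each camera call takes 0.05 s, during which the arm holds its last target. There are 200 camera calls.

## Working session

There is one attempt and no reset: what is moved stays moved. The work goes in short steps, Python scripts to look and compute and a shell command to move; the robot and the scene stay as the last step left them, time stands still between calls to the robot, and variables do not carry over. Pictures are saved under pics/ and viewed, at most 16 in all, crops included, and the job is handed in when it is done.

```bash
ls; mkdir -p pics
python3 - <<'E'
from cell import manip, optics
import cv2,numpy as np
print(manip.read_state())
for n in("scene","top","wrist"):
    p,d=optics.camera(n); cv2.imwrite(f"pics/{n}0.png",p[:,:,::-1]); np.save(f"pics/{n}0.npy",d)
    c=optics.calibration(n); print(n,c)
E
```

```text
pics
{'clock': 0.0, 'joints': array([-1.26857306e+00,  3.00487112e-01,  1.52163625e+00,  4.45462461e-05,
        1.32069872e+00, -6.65699759e-02]), 'qd': array([ 1.29204516e-05,  3.46400131e-04, -1.75916800e-03, -8.40717279e-04,
       -6.65076146e-05, -6.44355688e-05]), 'effort': array([ 1.08856453e-03, -5.31806910e+01, -3.52737987e+01,  7.08793360e-02,
        2.44129321e-02, -8.02641716e-05]), 'eef_pos': array([ 198.20795705, -512.73737859,  204.85421312]), 'eef_rot': array([-3.14036881e+00, -1.24834326e-04,  3.68782115e-01]), 'wrist_force': array([-0.33760116, -0.29431951,  1.13303087]), 'moment': array([-0.03696483, -0.04675564,  0.02108729]), 'finger_force': 0.0, 'finger_gap': 94.08606494125904}
scene {'camera_matrix': array([[423.21055426,   0.        , 248.30045534],
       [  0.        , 423.21055426, 190.98509436],
       [  0.        ,   0.        ,   1.        ]]), 'R': array([[ 0.85511719,  0.518335  ,  0.01016919],
       [ 0.34173501, -0.54880593, -0.7629084 ],
       [-0.38986122,  0.65585126, -0.64642661]]), 't': array([-524.60571941, -163.54687335, 1398.43159468])}
top {'camera_matrix': array([[438.45399569,   0.        , 256.16742537],
       [  0.        , 438.45399569, 189.14638626],
       [  0.        ,   0.        ,   1.        ]]), 'R': array([[ 1.48230390e-02, -9.99886859e-01,  2.55847244e-03],
       [-9.86911036e-01, -1.50415176e-02, -1.60562636e-01],
       [ 1.60582953e-01, -1.44958480e-04, -9.87022337e-01]]), 't': array([ -16.54561875,  604.46950791, 1343.93395331])}
wrist {'camera_matrix': array([[330.7189935 ,   0.        , 253.26687609],
       [  0.        , 330.7189935 , 190.72932742],
       [  0.        ,   0.        ,   1.        ]]), 'R': array([[ 3.59570860e-01, -9.33117781e-01, -5.13100808e-05],
       [-9.01703054e-01, -3.47479547e-01,  2.57273333e-01],
       [-2.40084151e-01, -9.24617272e-02, -9.66338672e-01]]), 't': array([-549.78533939,  -26.55483628,  389.44481986])}
```

View pics/top0.png

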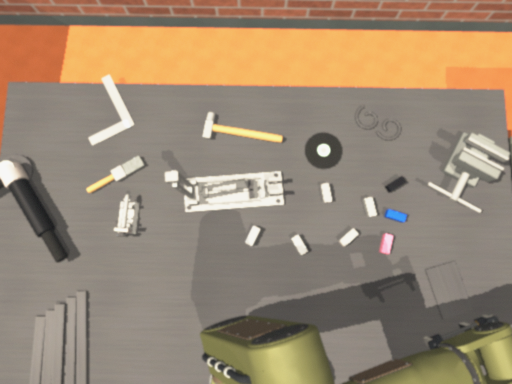

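View pics/scene0.png

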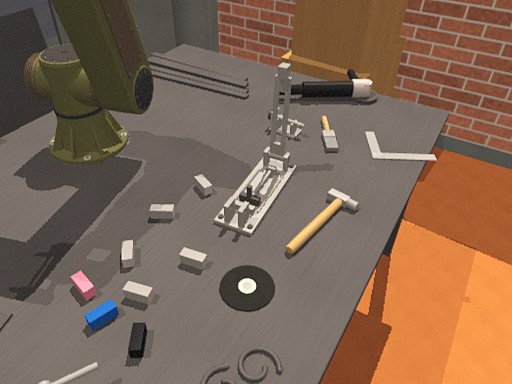

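The candidates for the blanks are all in the top view. The bright steel blocks are at (254,236), (300,244), (349,237), (370,207) and (327,192). The look-alikes are pink (387,243), blue (396,215) and black (396,184). I choose the five bare steel ones. The fixture has its clevis at (283,187) and its upright rail at (175,180). The pin in its rest is near (127,215), the disc at (323,150) and the hammer at (240,130).

```bash
cat > h.py <<'E'
from cell import manip, optics
import cv2,numpy as np
from scipy.spatial.transform import Rotation as Ro
def ray(c,uv,z):
    K,R,t=c["camera_matrix"],np.array(c["R"]),np.array(c["t"])
    uv=np.atleast_2d(uv).astype(float)
    d=np.c_[uv,np.ones(len(uv))]@np.linalg.inv(K).T@R   # world dirs
    o=-R.T@t
    return o+d*((z-o[2])/d[:,2])[:,None]
def cloud(c,d):
    K,R,t=c["camera_matrix"],np.array(c["R"]),np.array(c["t"])
    v,u=np.mgrid[:384,:512]
    P=np.dstack([(u-K[0,2])/K[0,0]*d,(v-K[1,2])/K[1,1]*d,d])
    return (P-t)@R
def proj(c,X):
    x=(np.array(c["R"])@np.array(X)+c["t"]); x=c["camera_matrix"]@x; return x[:2]/x[2]
def tool():
    s=manip.read_state(); return s["eef_pos"],Ro.from_euler("xyz",s["eef_rot"])
def rows(p,yaw):
    "shift & turn in tool axes to reach p, tool down with given yaw"
    e,R=tool(); 
    Rt=Ro.from_euler("xyz",[np.pi,0,yaw]); Rd=R.inv()*Rt
    return np.round(R.inv().apply(np.array(p)-e),1),np.round(Rd.as_rotvec(),3)
def blocks(name,p,d,zlo=15,zhi=45,zt=30):
    c=optics.calibration(name); W=cloud(c,d)
    hsv=cv2.cvtColor(p,cv2.COLOR_RGB2HSV)
    m=((W[...,2]>zlo)&(W[...,2]<zhi)&(d>0)).astype(np.uint8)
    out=[]
    for k in cv2.findContours(m,cv2.RETR_EXTERNAL,cv2.CHAIN_APPROX_NONE)[0]:
        if len(k)<10: continue
        q=ray(c,k[:,0,:],zt)[:,:2].astype(np.float32)
        (cx,cy),(w,h),a=cv2.minAreaRect(q)
        mm=np.zeros_like(m);cv2.drawContours(mm,[k],-1,1,-1)
        col=np.median(hsv[mm>0],axis=0)
        if w<h:a+=90
        out.append((round(cx,1),round(cy,1),round(max(w,h)),round(min(w,h)),round(a%180,1),col,np.round(k.mean((0,1)))))
    return out
E
python3 - <<'E'
from h import *
p=cv2.imread("pics/top0.png")[:,:,::-1].copy(); d=np.load("pics/top0.npy")
for b in blocks("top",p,d): print(*b)
c=optics.calibration("top"); W=cloud(c,d)
for uv in [(185,211),(284,207),(282,172),(184,190)]: print(uv,ray(c,uv,12)[0].round())
a=p[160:220,160:300]; b=p[185:245,100:160]
A=cv2.resize(a,None,fx=5.5,fy=5.5,interpolation=cv2.INTER_CUBIC);B=cv2.resize(b,None,fx=4,fy=4,interpolation=cv2.INTER_CUBIC)
im=np.zeros((580,770,3),np.uint8); im[:330]=A[:330,:770]; im[335:575,:240]=B
s=cv2.imread("pics/scene0.png")[:,:,::-1]
C=cv2.resize(s[105:145,255:315],None,fx=6,fy=6,interpolation=cv2.INTER_CUBIC); im[335:575,250:610]=C
cv2.imwrite("pics/c1.png",im[:,:,::-1])
E
```

```text
124.4 589.4 231 36 2.0 [ 16.  29. 167.] [ 58. 344.]
431.8 -146.1 59 26 30.0 [ 23.  16. 238.] [299. 245.]
439.4 -421.9 61 29 163.4 [168.  52. 247.] [387. 244.]
457.9 -302.0 63 26 131.4 [ 23.  10. 244.] [349. 237.]
458.3 2.2 59 24 154.3 [ 24.   8. 245.] [253. 236.]
483.5 403.7 15 6 156.5 [ 20.  23. 231.] [126. 226.]
528.5 -454.2 63 28 72.1 [105. 189. 245.] [396. 215.]
541.3 206.4 17 10 72.5 [ 20.  29. 213.] [189. 209.]
543.8 393.5 23 13 90.9 [ 21.5  29.  210.5] [130. 207.]
543.4 418.9 16 5 21.7 [ 22.  18. 240.] [122. 207.]
566.7 -50.8 16 6 90.5 [ 23.   8. 246.] [270. 202.]
549.5 185.5 28 23 117.9 [ 21.   28.5 206. ] [195. 206.]
555.5 -372.1 61 30 13.7 [ 23.  11. 244.] [370. 207.]
573.6 128.9 21 11 46.0 [ 23.   9. 245.] [214. 199.]
582.3 -68.0 46 28 68.8 [ 21.   28.  216.5] [276. 198.]
602.2 181.3 13 10 2.1 [ 22.  19. 236.] [197. 190.]
608.9 -52.0 13 13 0.6 [ 22.  20. 234.] [269. 188.]
603.9 808.7 16 10 90.9 [19.5 29.  74.5] [  3. 186.]
599.2 -232.9 62 27 8.1 [ 23.  11. 244.] [326. 193.]
624.6 95.2 23 6 100.5 [ 21.  29. 175.] [224. 184.]
627.1 -66.4 42 10 90.9 [ 20.  30. 208.] [275. 184.]
621.3 184.2 12 10 28.0 [ 21.5  29.  160. ] [197. 184.]
645.1 -705.8 40 30 151.0 [ 24.  28. 182.] [473. 182.]
632.0 -457.9 66 25 124.0 [120.   9.  57.] [396. 184.]
638.0 97.0 117 23 94.5 [ 21.  28. 222.] [227. 180.]
588.6 62.8 217 101 107.4 [ 21.  23. 225.] [236. 194.]
667.0 731.5 14 9 72.5 [15. 19. 82.] [ 29. 168.]
682.0 742.6 30 13 23.2 [13. 24. 96.] [ 25. 163.]
646.1 451.1 197 42 119.7 [ 25.  24. 227.] [115. 175.]
541.5 678.6 377 41 26.1 [18. 15. 47.] [ 42. 207.]
697.3 787.6 24 18 172.1 [ 16.  29. 146.] [ 12. 158.]
729.7 -671.3 157 55 151.6 [ 24.  27. 174.] [456. 156.]
813.5 38.9 260 87 87.6 [ 24.  90. 245.] [237. 131.]
(185, 211) [536. 222.  12.]
(284, 207) [553. -99.  12.]
(282, 172) [669. -91.  12.]
(184, 190) [604. 228.  12.]
```

View pics/c1.png

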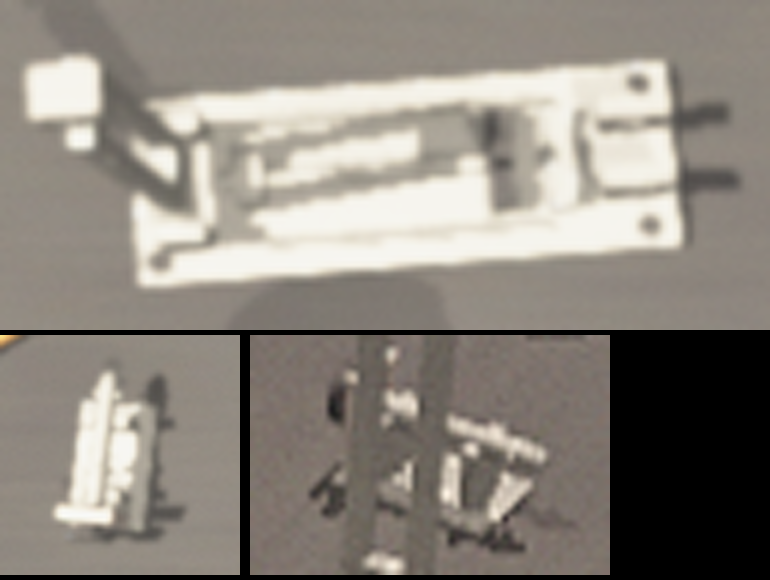

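```bash
R='[100,355,-220,-95,0,0,-1.2]'; python3 -m crank "[[100,355,-220,-95,0,0,-1.2],[100,355,-220,-95,0,0,-1.2],[100,355,-220,-95,0,0,-1.2],[100,355,-220,-95,0,0,-1.2],[100,355,-220,-95,0,0,-1.2],[100,355,-220,-95,0,0,-1.2],[100,355,-220,-95,0,0,-1.2],[100,355,-220,-95,0,0,-1.2],[100,355,-220,-95,0,0,-1.2],[100,355,-220,-95,0,0,-1.2]]" 60
```

```text
clock: 1.15
eef_pos: [451.6, -177.5, 301.0]
eef_rot: [3.141, 0.0, 1.573]
wrist_force: [0.0, -1.0, 0.2]
finger_gap: 94.2
finger_force: 0.0
```

```bash
python3 -m crank "[[100,0,0,0,0,0,0],[100,0,0,0,0,0,0]]"
python3 - <<'E'
from h import *
print(tool()[0],manip.read_state()["eef_rot"])
p,d=optics.camera("wrist"); cv2.imwrite("pics/w1.png",p[:,:,::-1]); np.save("pics/w1.npy",d)
for b in blocks("wrist",p,d,18,40):
    if 45<b[2]<80 and 15<b[3]<40: print(*b)
E
```

```text
clock: 1.35
eef_pos: [449.5, -180.5, 300.0]
eef_rot: [-3.141, -0.0, 1.568]
wrist_force: [0.3, -0.0, -0.1]
finger_gap: 93.8
finger_force: 0.0
[ 449.53533403 -180.54196923  300.03729501] [-3.14092295e+00 -1.86768383e-04  1.56767513e+00]
555.9 -369.7 60 31 13.3 [ 19.  33. 208.] [325. 283.]
459.3 -299.5 63 27 132.5 [ 20.  20. 241.] [261. 239.]
598.7 -230.8 62 28 9.8 [ 20.  21. 240.] [360. 194.]
432.9 -145.5 60 25 30.2 [ 21.  17. 243.] [242. 133.]
767.2 -61.8 62 19 101.0 [ 22. 105. 245.] [507.  66.]
610.1 -25.5 63 16 5.1 [ 18.  35. 214.] [383.  35.]
458.8 1.3 60 27 155.2 [ 20.  19. 238.] [262.  13.]
```

View pics/w1.png

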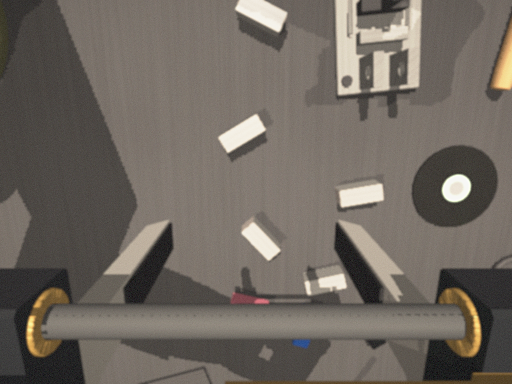

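The wrist view shows the five steel blanks at (262,13), (242,133), (261,239), (360,194) and (325,283), and the clevis end of the fixture at (375,80). Both measurements agree within 3 mm. Next I look closely at the fixture.

```bash
python3 -m crank "[[100,180,110,40,0,0,0],[100,180,110,40,0,0,0],[100,180,110,40,0,0,0],[100,180,110,40,0,0,0],[100,180,110,40,0,0,0],[100,180,110,40,0,0,0],[100,180,110,40,0,0,0]]"
python3 - <<'E'
from h import *
print(tool()[0],manip.read_state()["eef_rot"])
p,d=optics.camera("wrist"); cv2.imwrite("pics/w2.png",p[:,:,::-1]); np.save("pics/w2.npy",d)
c=optics.calibration("wrist"); W=cloud(c,d); np.save("pics/w2W.npy",W)
import json; json.dump({k:np.array(v).tolist() for k,v in c.items()},open("pics/w2c.json","w"))
cv2.imwrite("pics/w2b.png",cv2.resize(p[:,130:390],None,fx=1.5,fy=1.5,interpolation=cv2.INTER_CUBIC)[:,:,::-1])
h=np.where(d>0,W[...,2],-1)
# height levels histogram in fixture area
m=(W[...,0]>530)&(W[...,0]<690)&(W[...,1]>-110)&(W[...,1]<235)&(d>0)
print(np.histogram(W[m][:,2],bins=np.arange(-5,85,5)))
# plate rectangle : pixels 7<z<18
E
```

```text
clock: 2.1
eef_pos: [560.1, -1.4, 260.5]
eef_rot: [-3.141, 0.0, 1.568]
wrist_force: [0.2, -0.8, -0.2]
finger_gap: 93.9
finger_force: 0.0
[560.10459558  -1.39721485 260.53982458] [-3.14141388e+00  2.76203333e-04  1.56776335e+00]
(array([ 7521,  1313,  1480, 13023,  1435,   250,  1095,   970,   599,
          86,    68,    56,    49,    70,   675,   104,     0]), array([-5,  0,  5, 10, 15, 20, 25, 30, 35, 40, 45, 50, 55, 60, 65, 70, 75,
       80]))
```

View pics/w2b.png

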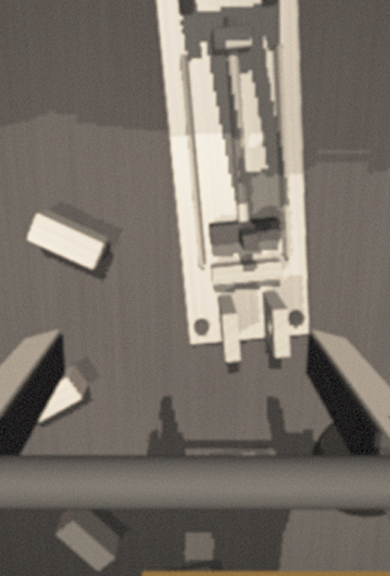

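The crop shows the cheeks at (231,335) and (282,330), the stop at (247,275), the dark follower at (243,235) and the plate's side edges. I will fit these by height.

```bash
cat > fix.py <<'E'
from h import *
import json
p=cv2.imread("pics/w2.png"); d=np.load("pics/w2.npy"); W=np.load("pics/w2W.npy"); c={k:np.array(v) for k,v in json.load(open("pics/w2c.json")).items()}
X,Y,Z=W[...,0],W[...,1],W[...,2]; ok=d>0
A=ok&(X>530)&(X<700)&(Y>-115)&(Y<180)
def comps(lo,hi,zt,amin=30):
    m=(A&(Z>lo)&(Z<hi)).astype(np.uint8)
    for k in cv2.findContours(m,cv2.RETR_EXTERNAL,cv2.CHAIN_APPROX_NONE)[0]:
        if cv2.contourArea(k)<amin: continue
        q=ray(c,k[:,0,:],zt)[:,:2].astype(np.float32); r=cv2.minAreaRect(q); 
        print(zt,np.round(r[0],1),np.round(r[1],1),round(r[2],1),"x",q[:,0].min().round(),q[:,0].max().round(),"y",q[:,1].min().round(),q[:,1].max().round())
comps(63,76,68); comps(63,76,72,8); comps(27,34,32); comps(32.5,40,36)
# plate side edges: per image row extents of z in 7..18 ; rows map to y
m=A&(Z>7.5)&(Z<20)
L=[];Rr=[]
for v in range(60,250,4):
    u=np.where(m[v])[0]
    if len(u)<20: continue
    a=ray(c,[[u[0]-.5,v],[u[-1]+.5,v]],12); L.append(a[0]);Rr.append(a[1])
for E in (L,Rr):
    E=np.array(E); f=np.polyfit(E[:,1],E[:,0],1); r=E[:,0]-np.polyval(f,E[:,1]); g=abs(r)<3; f=np.polyfit(E[g,1],E[g,0],1)
    print("x=",f,"yaw",-np.arctan(f[0]),"n",g.sum(),E[:,1].min(),E[:,1].max())
E
python3 fix.py
```

```text
68 [595.5 -67.5] [12.1 41.5] 5.2 x 588.0 603.0 y -88.0 -47.0
68 [635.  -63.7] [12.6 41.6] 5.3 x 628.0 643.0 y -84.0 -43.0
68 [608.4   9. ] [12.4 12.9] 1.9 x 602.0 615.0 y 3.0 15.0
72 [595.2 -66. ] [11.9 41. ] 5.2 x 588.0 603.0 y -86.0 -46.0
72 [634.2 -62.3] [12.5 41.2] 5.3 x 627.0 642.0 y -83.0 -41.0
72 [607.9   9.7] [12.3 12.7] 1.9 x 602.0 614.0 y 3.0 16.0
32 [611.5 -23.6] [59.5 15.8] 5.1 x 582.0 641.0 y -34.0 -14.0
32 [601.9  86.1] [ 28.2 136.6] 5.9 x 581.0 618.0 y 17.0 155.0
36 [608.4  11.4] [57.7 16.4] 5.2 x 580.0 638.0 y 2.0 21.0
36 [595.  156.5] [29.6 15.9] 5.3 x 580.0 610.0 y 148.0 165.0
x= [-9.13408746e-02  5.54445844e+02] yaw 0.09108811500875343 n 42 -88.34201341167395 122.51987294127835
x= [-8.93232633e-02  6.63999268e+02] yaw 0.08908683454479285 n 36 -88.6484601061708 121.9932026241639
```

Fixture yaw is 0.090. The stop is at (610.7,-16.1) and the hole at (589.3,-68, 50). The cheeks, stop and tab match the given sizes within 1 mm. I will grip each blank over its 60 mm ends, starting with A.

```bash
python3 -m crank "[[100,3,-101,160,0,0,0.434],[100,3,-101,160,0,0,0.434],[100,3,-101,160,0,0,0.434],[100,3,-101,160,0,0,0.434],[100,3,-101,160,0,0,0.434],[100,3,-101,160,0,0,0.434]]" 60;  python3 - <<'E'
from h import *
p,d=optics.camera("wrist")
for b in blocks("wrist",p,d,18,40,30):
    if 40<b[2]<80 and 15<b[3]<40: print(*b)
print(rows([459,1.5,10],1.134))
E
```

```text
clock: 2.75
eef_pos: [460.0, 2.1, 101.6]
eef_rot: [3.14, -0.0, 1.133]
wrist_force: [-0.2, -0.4, 1.0]
finger_gap: 93.9
finger_force: 0.0
431.1 -142.7 56 31 30.3 [ 19.  35. 155.] [293. 355.]
460.8 5.1 60 27 154.9 [ 20.  22. 239.] [252. 197.]
596.3 -68.2 52 19 94.7 [17. 34. 95.] [439. 204.]
635.8 -64.2 51 23 94.3 [18. 33. 92.] [488. 179.]
610.9 -21.9 64 20 5.2 [ 20.  34. 222.] [447. 147.]
(array([-1.5, -1.5, 92.2]), array([ 0.003, -0.001, -0.   ]))
```

```bash
python3 -m crank "[[100,1,0,46,0,0,0],[100,1,0,91,0,0,0],[100,1,0,91,0,0,0],[50,1,0,91,0,0,0],[50,1,0,91,0,0,0],[50,1,0,91,0,0,0],[50,1,0,91,0,0,0],[50,1,0,91,0,0,0],[50,1,0,91,0,0,0]]" 60; python3 -m crank "[[50,0,0,-45,0,0,0],[50,0,0,-90,0,0,0],[50,0,0,-90,0,0,0]]"
python3 - <<'E'
from h import *
s=12.5-17.5
print(rows([610.7-.09*s,-16.1+.996*s,95],1.661))
E
```

```text
clock: 3.7
eef_pos: [460.4, 4.0, 10.4]
eef_rot: [3.14, -0.001, 1.135]
wrist_force: [-1.9, 0.7, 10.0]
finger_gap: 59.5
finger_force: 60.0
clock: 4.0
eef_pos: [462.3, 3.9, 104.5]
eef_rot: [3.134, -0.003, 1.135]
wrist_force: [0.5, -1.1, -3.6]
finger_gap: 59.7
finger_force: 60.0
(array([ 40.1, 145.4,  10.8]), array([ 0.009, -0.001, -0.526]))
```

```bash
python3 -m crank "[[50,40,145,5,0,0,-0.526],[50,40,145,5,0,0,-0.526],[50,40,145,5,0,0,-0.526],[50,40,145,5,0,0,-0.526],[50,40,145,5,0,0,-0.526],[50,40,145,5,0,0,-0.526],[50,40,145,5,0,0,-0.526]]"
python3 - <<'E'
from h import *
s=-5
print(rows([610.7-.09*s,-16.1+.996*s,60],1.661))
p,d=optics.camera("wrist"); cv2.imwrite("pics/w3.png",p[:,:,::-1])
E
```

```text
clock: 4.7
eef_pos: [607.5, -20.7, 94.6]
eef_rot: [-3.141, -0.0, 1.659]
wrist_force: [0.5, -0.9, -3.6]
finger_gap: 59.5
finger_force: 60.0
(array([-0.7,  3.6, 34.6]), array([-0.   , -0.   , -0.002]))
```

View pics/w3.png

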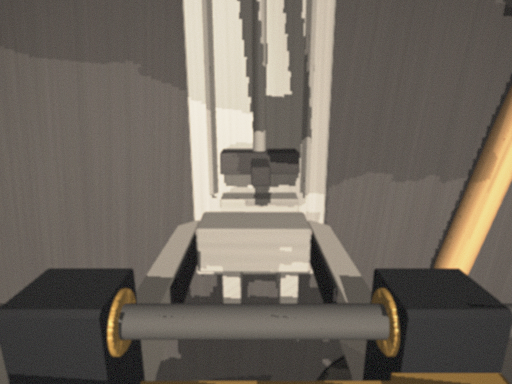

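The blank is held square above the stop. The tab is at (260,172), 12 mm ahead of it. Down, then push.

```bash
python3 -m crank "[[50,0,3.5,34,0,0,0],[50,0,3.5,34,0,0,0],[50,6,3.5,34,0,0,0],[50,12,3.5,34,0,0,0],[50,18,3.5,34,0,0,0],[50,18,3.5,34,0,0,0]]"; python3 -m crank "[[50,0,0,10,0,0,0],[50,0,0,20,0,0,0],[50,0,0,30,0,0,0],[50,0,0,37,0,0,0],[50,0,0,37,0,0,0]]"
python3 - <<'E'
from h import *
s=13.5
print(rows([610.7-.09*s,-16.1+.996*s,22],1.661))
E
```

```text
clock: 5.35
eef_pos: [610.5, -2.3, 61.8]
eef_rot: [3.14, 0.001, 1.662]
wrist_force: [0.7, -6.0, -1.1]
finger_gap: 59.7
finger_force: 60.0
clock: 5.85
eef_pos: [609.9, -2.8, 22.7]
eef_rot: [-3.141, 0.0, 1.661]
wrist_force: [1.2, -4.5, -6.3]
finger_gap: 59.7
finger_force: 60.0
(array([ 0.2, -0.4,  0.7]), array([-0.001,  0.   , -0.   ]))
```

```bash
python3 -m crank "[[50,0,0,1,0,0,0],[85,0,0,1,0,0,0],[85,0,0,1,0,0,0],[85,0,0,1,0,0,0],[85,0,0,-40,0,0,0],[100,0,0,-85,0,0,0],[100,0,0,-130,0,0,0],[100,0,0,-170,0,0,0],[100,0,0,-200,0,0,0]]"
python3 - <<'E'
from h import *
p,d=optics.camera("wrist"); cv2.imwrite("pics/w4.png",p[:,:,::-1])
for b in blocks("wrist",p,d,18,50,30):
    if 40<b[2]<80 and 15<b[3]<40: print(*b)
print(rows([433,-145,100],2.094))
E
```

```text
clock: 6.75
eef_pos: [610.3, -2.5, 226.8]
eef_rot: [3.139, 0.0, 1.661]
wrist_force: [0.2, -0.4, -0.3]
finger_gap: 93.8
finger_force: 0.0
463.5 -297.8 67 38 130.5 [ 17.  36. 123.] [128. 368.]
436.7 -142.7 69 28 31.9 [ 19.  31. 228.] [100. 264.]
(array([-125.7, -191.8,  129.8]), array([ 0.008,  0.003, -0.433]))
```

View pics/w4.png

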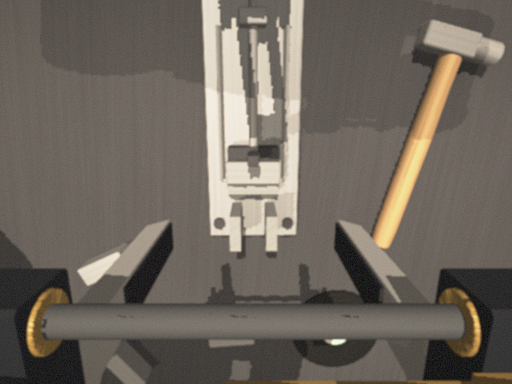

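Blank 1 sits at (254,172) between the stop and the follower. Next is B.

```bash
python3 -m crank "[[100,-126,-192,130,0,0,-0.433],[100,-126,-192,130,0,0,-0.433],[100,-126,-192,130,0,0,-0.433],[100,-126,-192,130,0,0,-0.433],[100,-126,-192,130,0,0,-0.433],[100,-126,-192,130,0,0,-0.433],[100,-126,-192,130,0,0,-0.433]]" 60;  python3 - <<'E'
from h import *
p,d=optics.camera("wrist")
for b in blocks("wrist",p,d,18,40,30):
    if 40<b[2]<80 and 15<b[3]<40: print(*b)
print(rows([433,-144,10],2.094))
E
```

```text
clock: 7.5
eef_pos: [429.3, -145.9, 93.1]
eef_rot: [-3.141, -0.001, 2.092]
wrist_force: [0.5, 0.6, 0.4]
finger_gap: 94.0
finger_force: 0.0
597.2 -228.0 67 33 10.0 [ 19.  31. 231.] [369. 367.]
459.0 -296.3 53 29 131.5 [ 18.  36. 147.] [196. 361.]
590.8 -68.6 41 20 95.2 [17. 31. 84.] [484. 219.]
433.5 -143.7 60 27 29.9 [ 20.  33. 222.] [258. 203.]
(array([ 0.3,  2.7, 84. ]), array([ 0.001,  0.   , -0.001]))
```

```bash
python3 -m crank "[[100,0,3,42,0,0,0],[100,0,3,83,0,0,0],[100,0,3,83,0,0,0],[50,0,3,83,0,0,0],[50,0,3,83,0,0,0],[50,0,3,83,0,0,0],[50,0,3,83,0,0,0],[50,0,3,83,0,0,0],[50,0,3,83,0,0,0]]" 60; python3 -m crank "[[50,0,0,-45,0,0,0],[50,0,0,-90,0,0,0],[50,0,0,-95,0,0,0],[50,0,0,-95,0,0,0]]"
python3 - <<'E'
from h import *
s=37.5-19
print(rows([610.7-.09*s,-16.1+.996*s,98],1.661))
E
```

```text
clock: 8.45
eef_pos: [433.3, -144.1, 11.3]
eef_rot: [3.141, 0.001, 2.094]
wrist_force: [-1.9, 1.3, 9.2]
finger_gap: 59.7
finger_force: 60.0
clock: 8.85
eef_pos: [433.0, -144.0, 106.1]
eef_rot: [3.14, 0.002, 2.094]
wrist_force: [0.6, -0.3, -4.3]
finger_gap: 59.4
finger_force: 60.0
(array([ 38.9, 225.6,   8.3]), array([0.002, 0.001, 0.433]))
```

```bash
python3 -m crank "[[50,28.5,221,8,0,0,0.433],[50,28.5,221,8,0,0,0.433],[50,28.5,221,8,0,0,0.433],[50,28.5,221,8,0,0,0.433],[50,28.5,221,8,0,0,0.433],[50,28.5,221,8,0,0,0.433],[50,28.5,221,8,0,0,0.433]]"
python3 - <<'E'
from h import *
s=7
print(rows([610.7-.09*s,-16.1+.996*s,61],1.661))
E
```

```text
clock: 9.55
eef_pos: [608.9, -8.6, 94.8]
eef_rot: [-3.138, -0.001, 1.662]
wrist_force: [-1.4, -0.6, -3.6]
finger_gap: 60.1
finger_force: 60.0
(array([-0.7,  1.2, 33.8]), array([-0.004, -0.001,  0.001]))
```

```bash
python3 -m crank "[[50,-1,1.2,34,0,0,0],[50,-1,1.2,34,0,0,0],[50,8,1.2,34,0,0,0],[50,16,1.2,34,0,0,0],[50,24,1.2,34,0,0,0],[50,31,1.2,34,0,0,0],[50,31,1.2,34,0,0,0]]"; python3 -m crank "[[50,0,0,10,0,0,0],[50,0,0,20,0,0,0],[50,0,0,30,0,0,0],[50,0,0,37,0,0,0],[50,0,0,37,0,0,0]]"
python3 - <<'E'
from h import *
s=38.5
print(rows([610.7-.09*s,-16.1+.996*s,23],1.661))
E
```

```text
clock: 10.25
eef_pos: [608.3, 22.4, 64.6]
eef_rot: [3.141, 0.001, 1.661]
wrist_force: [-0.8, -7.3, -6.1]
finger_gap: 59.6
finger_force: 60.0
clock: 10.75
eef_pos: [610.1, 23.2, 32.5]
eef_rot: [3.136, -0.0, 1.661]
wrist_force: [-17.8, 5.0, 39.1]
finger_gap: 59.6
finger_force: 60.0
(array([-0.7, -3. ,  9.5]), array([ 0.006, -0.   ,  0.   ]))
```

Contact came too early, with 39 N upward. I back up and look.

```bash
python3 -m crank "[[50,0,0,-15,0,0,0],[50,0,0,-33,0,0,0],[50,0,0,-33,0,0,0]]"
python3 - <<'E'
from h import *
s=38.5
print(rows([610.7-.09*s,-16.1+.996*s,23],1.661))
p,d=optics.camera("wrist")
s_,ds=optics.camera("scene")
a=cv2.resize(p[120:300,130:390],(520,360),interpolation=cv2.INTER_CUBIC); b=cv2.resize(s_[170:240,200:300],(400,280),interpolation=cv2.INTER_CUBIC)
im=np.zeros((600,800,3),np.uint8); im[:360,:520]=a; 
im[320:600,400:800]=b
cv2.imwrite("pics/w5.png",im[:,:,::-1])
E
```

```text
clock: 11.05
eef_pos: [610.2, 21.6, 63.9]
eef_rot: [3.135, 0.002, 1.661]
wrist_force: [1.2, -6.8, 4.0]
finger_gap: 59.4
finger_force: 60.0
(array([ 0.9, -3.1, 40.9]), array([ 0.006,  0.002, -0.   ]))
```

View pics/w5.png

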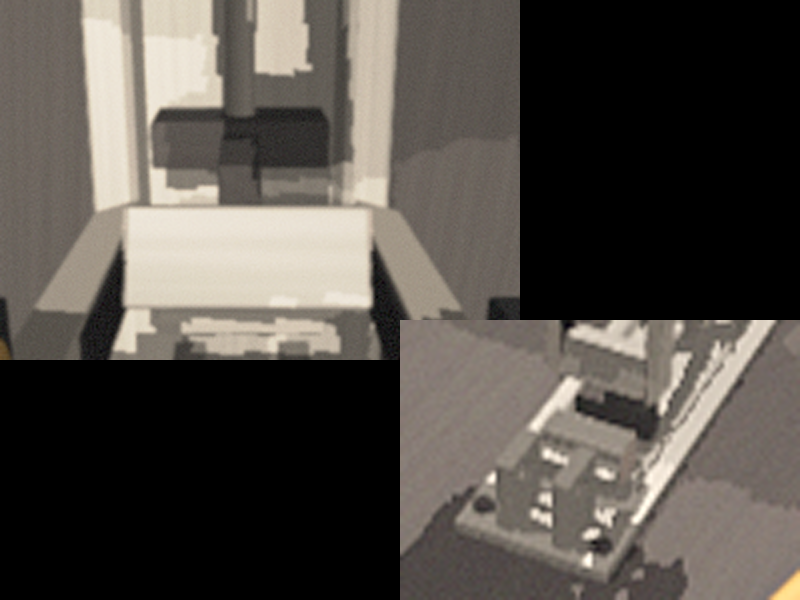

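```bash
cat >> h.py <<'E'
def fx(P):  # world -> stop frame
    q=np.array(P)-[610.7,-16.1,12]; c,s=np.cos(.09),np.sin(.09)
    return np.stack([q[...,0]*c+q[...,1]*s,-q[...,0]*s+q[...,1]*c,q[...,2]],-1)
def prof(name="wrist",xr=(-20,-9),y0=-25,y1=140,st=5):
    p,d=optics.camera(name); F=fx(cloud(optics.calibration(name),d)); F[d<=0]=np.nan
    for y in range(y0,y1,st):
        o=[]
        for a,b in (xr,(-xr[1],-xr[0])):
            m=(F[...,1]>y)&(F[...,1]<y+st)&(F[...,0]>a)&(F[...,0]<b)
            o.append(np.round(np.percentile(F[...,2][m],[10,50,90])) if m.sum()>5 else None)
        print(y,*o)
E
python3 - <<'E'
from h import *
prof(y0=-25,y1=80,st=4)
E
```

```text
-25 None None
-21 None None
-17 [18. 19. 19.] [18. 19. 19.]
-13 [18. 19. 20.] [18. 19. 19.]
-9 [18. 19. 20.] [18. 19. 20.]
-5 None None
-1 [28. 29. 29.] None
3 None None
7 None None
11 None None
15 None None
19 None None
23 None None
27 [-2. -1. -1.] [-2. -1. -1.]
31 [-2. 85. 86.] [-2. 85. 86.]
35 [-2. 84. 86.] [-2. 84. 86.]
39 [-1. 83. 84.] [-1. 83. 84.]
43 [81. 82. 83.] [81. 82. 83.]
47 [23. 80. 81.] [23. 80. 81.]
51 [23. 78. 79.] [23. 78. 79.]
55 [ 23.  79. 173.] [ 23. 172. 174.]
59 [ 23. 164. 165.] [ 23. 164. 165.]
63 [ 15. 162. 164.] [ 16. 163. 165.]
67 [-2. -1. -1.] [-2. -1. -1.]
71 [-2. -1. -1.] [-2. -1. -1.]
75 [-2. -1. -1.] [-2. -1. -1.]
79 [-2. -1. -1.] [-2. -1. -1.]
```

The blank pitched 20° in the grip because the tab pushed it below the grip axis. I level it on the bench and regrip it lower.

```bash
python3 -m crank "[[50,0,0,-40,0,0,0],[50,0,-50,-40,0,0,0],[50,0,-100,-40,0,0,0],[50,0,-140,-30,0,0,0],[50,0,-140,10,0,0,0],[50,0,-140,40,0,0,0],[50,0,-140,40,0,0,0]]"; python3 -m crank "[[50,0,0,3,0,0,0],[50,0,0,6,0,0,0],[50,0,0,9,0,0,0],[50,0,0,12,0,0,0],[50,0,0,14,0,0,0],[50,0,0,14,0,0,0]]" 15
```

```text
clock: 11.9
eef_pos: [467.4, 10.0, 18.0]
eef_rot: [-3.138, -0.001, 1.661]
wrist_force: [0.4, 0.1, -2.7]
finger_gap: 60.1
finger_force: 60.0
clock: 12.5
eef_pos: [468.9, 9.5, 5.3]
eef_rot: [-3.141, -0.0, 1.661]
wrist_force: [-0.1, -0.4, -3.4]
finger_gap: 59.9
finger_force: 15.0
```

```bash
python3 -m crank "[[85,0,0,0,0,0,0],[85,0,0,0,0,0,0],[100,0,0,0,0,0,0],[100,0,0,-40,0,0,0],[100,0,0,-90,0,0,0],[100,0,0,-90,0,0,0]]" 60
python3 - <<'E'
from h import *
p,d=optics.camera("wrist")
for b in blocks("wrist",p,d,18,40,30):
    if 40<b[2]<80 and 15<b[3]<40: print(*b)
W=cloud(optics.calibration("wrist"),d)
m=(abs(W[...,0]-469)<20)&(abs(W[...,1]-10)<30)&(W[...,2]>15)&(W[...,2]<60); Q=W[m]
for y in range(-15,40,5):
    q=Q[(Q[:,1]>y)&(Q[:,1]<y+5)][:,2]; print(y,len(q),np.median(q) if len(q) else None)
print(tool()[0])
E
```

```text
clock: 13.1
eef_pos: [471.8, 9.4, 101.1]
eef_rot: [3.132, 0.001, 1.661]
wrist_force: [0.1, -0.1, -1.1]
finger_gap: 93.7
finger_force: 0.0
467.1 7.4 59 25 5.0 [ 19.  25. 234.] [249. 204.]
-15 0 None
-10 116 26.054701988980533
-5 297 26.089870518675706
0 306 26.014689752565438
5 301 25.995837081716072
10 308 26.062293825973892
15 313 24.680225422667444
20 0 None
25 0 None
30 0 None
35 0 None
[470.50513655   9.46971075  98.22553341]
```

```bash
python3 -m crank "[[100,-3,0,44,0,0,0],[100,-3,0,85,0,0,0],[100,-3,0,88,0,0,0],[50,-3,0,88,0,0,0],[50,-3,0,88,0,0,0],[50,-3,0,88,0,0,0],[50,-3,0,88,0,0,0],[50,-3,0,88,0,0,0],[50,-3,0,88,0,0,0]]" 60; python3 -m crank "[[50,0,0,-45,0,0,0],[50,0,0,-85,0,0,0],[50,0,0,-85,0,0,0],[50,0,0,-85,0,0,0]]"
python3 - <<'E'
from h import *
s=7
print(rows([610.7-.09*s,-16.1+.996*s,92],1.661))
E
```

```text
clock: 14.05
eef_pos: [469.7, 6.6, 8.3]
eef_rot: [3.14, 0.0, 1.661]
wrist_force: [-1.4, -0.5, 8.0]
finger_gap: 59.6
finger_force: 60.0
clock: 14.45
eef_pos: [469.2, 6.6, 92.5]
eef_rot: [3.141, 0.0, 1.661]
wrist_force: [-0.2, 0.2, -4.8]
finger_gap: 59.0
finger_force: 60.0
(array([-28.3, 138.9,   0.7]), array([ 0.001,  0.   , -0.   ]))
```

```bash
python3 -m crank "[[50,-28,139,0,0,0,0],[50,-28,139,0,0,0,0],[50,-28,139,0,0,0,0],[50,-28,139,20,0,0,0],[50,-28,139,40,0,0,0],[50,-28,139,40,0,0,0]]";  python3 -m crank "[[50,5,0,0,0,0,0],[50,10,0,0,0,0,0],[50,15,0,0,0,0,0],[50,20,0,0,0,0,0],[50,25,0,0,0,0,0],[50,31,0,0,0,0,0],[50,31,0,0,0,0,0]]"
python3 - <<'E'
from h import *
s=38.5
print(rows([610.7-.09*s,-16.1+.996*s,20],1.661))
prof(y0=20,y1=60,st=4)
E
```

```text
clock: 15.05
eef_pos: [609.1, -8.8, 48.8]
eef_rot: [-3.137, -0.001, 1.661]
wrist_force: [-0.0, -0.3, -2.8]
finger_gap: 59.7
finger_force: 60.0
clock: 15.75
eef_pos: [606.7, 22.2, 51.8]
eef_rot: [-3.14, 0.001, 1.661]
wrist_force: [-0.2, -7.3, -5.9]
finger_gap: 59.6
finger_force: 60.0
(array([ 0. ,  0.6, 31.8]), array([-0.002,  0.001,  0.   ]))
20 None [62. 62. 62.]
24 [62. 63. 64.] [62. 63. 64.]
28 [62. 63. 64.] [62. 63. 64.]
32 [62. 63. 64.] [62. 63. 64.]
36 [-1. 63. 64.] [-1. 63. 64.]
40 [62. 63. 64.] [62. 63. 64.]
44 [62. 63. 64.] [62. 63. 64.]
48 [24. 48. 61.] [23. 48. 61.]
52 [23. 23. 24.] [23. 23. 24.]
56 [ 23. 162. 163.] [ 23. 162. 163.]
```

```bash
python3 -m crank "[[50,1.5,0.5,0,0,0,0],[50,1.5,0.5,8,0,0,0],[50,1.5,0.5,16,0,0,0],[50,1.5,0.5,24,0,0,0],[50,1.5,0.5,31,0,0,0],[50,1.5,0.5,31,0,0,0]]"
```

```text
clock: 16.4
eef_pos: [607.5, 23.1, 20.6]
eef_rot: [-3.141, 0.001, 1.661]
wrist_force: [0.4, -6.3, -5.5]
finger_gap: 59.4
finger_force: 60.0
```

```bash
python3 -m crank "[[50,0,0,1,0,0,0],[85,0,0,1,0,0,0],[85,0,0,1,0,0,0],[85,0,0,1,0,0,0],[85,0,0,-40,0,0,0],[100,0,0,-85,0,0,0],[100,0,0,-130,0,0,0],[100,0,0,-140,0,0,0]]"
python3 - <<'E'
from h import *
prof(y0=-20,y1=70,st=4)
print(rows([460,-298,150],0.733))
E
```

```text
clock: 17.2
eef_pos: [609.5, 23.8, 167.3]
eef_rot: [3.133, 0.001, 1.661]
wrist_force: [0.2, 0.2, 0.6]
finger_gap: 93.4
finger_force: 0.0
-20 None None
-16 [17. 18. 19.] [17. 18. 19.]
-12 [17. 18. 19.] [17. 18. 19.]
-8 [17. 18. 19.] [17. 18. 19.]
-4 None None
0 [27. 28. 29.] [27. 28. 29.]
4 [27. 28. 29.] [27. 28. 29.]
8 [27. 28. 29.] [27. 28. 29.]
12 [27. 28. 29.] [27. 28. 29.]
16 [27. 28. 29.] [27. 28. 28.]
20 [27. 28. 29.] [27. 28. 29.]
24 [29. 30. 31.] [29. 30. 31.]
28 [30. 30. 31.] [29. 30. 31.]
32 [29. 30. 31.] [29. 30. 31.]
36 [30. 30. 31.] [29. 30. 31.]
40 [29. 30. 31.] [30. 30. 31.]
44 [30. 30. 31.] [29. 30. 31.]
48 [22. 25. 30.] [22. 24. 30.]
52 [21. 22. 23.] [22. 22. 23.]
56 [22. 22. 23.] [ 22. 277. 277.]
60 [ 23. 268. 268.] [ 23. 268. 269.]
64 [263. 267. 269.] [263. 267. 269.]
68 [ -2. 265. 267.] [ -2. 265. 267.]
(array([-307. , -177.7,   15.1]), array([ 0.007, -0.003,  0.928]))
```

Both blanks are in and square. Blank 2 sits about 2 mm high, so I will press it down later. Next is C.

```bash
python3 -m crank "[[100,-307,-178,15,0,0,0.928],[100,-307,-178,15,0,0,0.928],[100,-307,-178,15,0,0,0.928],[100,-307,-178,15,0,0,0.928],[100,-307,-178,15,0,0,0.928],[100,-307,-178,15,0,0,0.928],[100,-307,-178,15,0,0,0.928],[100,-307,-178,65,0,0,0.928],[100,-307,-178,65,0,0,0.928]]" 60;  python3 - <<'E'
from h import *
p,d=optics.camera("wrist")
for b in blocks("wrist",p,d,18,40,30):
    if 40<b[2]<80 and 15<b[3]<40: print(*b)
print(rows([459.5,-297.5,7],0.733))
E
```

```text
clock: 18.15
eef_pos: [454.7, -297.3, 90.5]
eef_rot: [-3.132, 0.002, 0.73]
wrist_force: [-0.9, 0.3, 0.7]
finger_gap: 93.7
finger_force: 0.0
535.3 -442.5 52 29 72.9 [109. 171. 143.] [457. 247.]
462.4 -301.3 61 28 132.0 [ 22.  12. 245.] [263. 201.]
559.1 -370.8 61 32 13.4 [ 20.  21. 240.] [421. 166.]
(array([ 2.2,  3. , 86.6]), array([-0.007,  0.001, -0.001]))
```

```bash
python3 -m crank "[[100,0,4,44,0,0,0],[100,0,4,84,0,0,0],[100,0,4,84,0,0,0],[50,0,4,84,0,0,0],[50,0,4,84,0,0,0],[50,0,4,84,0,0,0],[50,0,4,84,0,0,0],[50,0,4,84,0,0,0],[50,0,4,84,0,0,0]]" 60; python3 -m crank "[[50,0,0,-45,0,0,0],[50,0,0,-90,0,0,0],[50,0,0,-110,0,0,0],[50,0,0,-110,0,0,0]]"
python3 - <<'E'
from h import *
s=31
print(rows([610.7-.09*s,-16.1+.996*s,110],1.661))
E
```

```text
clock: 19.1
eef_pos: [461.2, -301.4, 13.4]
eef_rot: [3.14, -0.0, 0.733]
wrist_force: [-1.3, 1.4, 7.7]
finger_gap: 59.3
finger_force: 60.0
clock: 19.5
eef_pos: [461.7, -301.9, 125.2]
eef_rot: [3.137, -0.001, 0.733]
wrist_force: [0.6, 0.3, -4.4]
finger_gap: 59.3
finger_force: 60.0
(array([ 320.5, -137.6,   14.9]), array([ 0.005,  0.001, -0.928]))
```

Gripped too high, at 13 mm. I set it down and regrip lower.

```bash
python3 -m crank "[[50,0,0,50,0,0,0],[50,0,0,100,0,0,0],[50,0,0,109,0,0,0],[85,0,0,110,0,0,0],[85,0,0,116,0,0,0],[85,0,0,116,0,0,0],[85,0,0,116,0,0,0]]" 60; python3 -m crank "[[50,0,0,0,0,0,0],[50,0,0,0,0,0,0],[50,0,0,0,0,0,0],[50,0,0,0,0,0,0],[50,0,0,0,0,0,0]]"; python3 -m crank "[[50,0,0,-45,0,0,0],[50,0,0,-90,0,0,0],[50,0,0,-105,0,0,0],[50,0,0,-105,0,0,0],[50,0,0,-105,0,0,0]]"
python3 - <<'E'
from h import *
s=31
print(rows([610.7-.09*s,-16.1+.996*s,110],1.661))
E
```

```text
clock: 20.2
eef_pos: [460.5, -301.0, 6.0]
eef_rot: [-3.141, 0.0, 0.733]
wrist_force: [-0.1, -1.0, 0.1]
finger_gap: 79.5
finger_force: 0.0
clock: 20.7
eef_pos: [460.7, -301.0, 6.5]
eef_rot: [-3.141, 0.0, 0.733]
wrist_force: [-2.3, 1.0, 2.4]
finger_gap: 59.3
finger_force: 60.0
clock: 21.2
eef_pos: [460.3, -300.8, 110.2]
eef_rot: [-3.14, 0.0, 0.733]
wrist_force: [0.5, 0.3, -3.4]
finger_gap: 59.7
finger_force: 60.0
(array([ 3.208e+02, -1.359e+02,  3.000e-01]), array([-0.001, -0.   , -0.928]))
```

```bash
python3 -m crank "[[50,321,-136,0,0,0,-0.928],[50,321,-136,0,0,0,-0.928],[50,321,-136,0,0,0,-0.928],[50,321,-136,0,0,0,-0.928],[50,321,-136,0,0,0,-0.928],[50,321,-136,0,0,0,-0.928],[50,321,-136,0,0,0,-0.928],[50,321,-136,0,0,0,-0.928],[50,321,-136,0,0,0,-0.928]]"; python3 -m crank "[[50,0,0,30,0,0,0],[50,0,0,30,0,0,0],[50,0,0,30,0,0,0]]"
python3 - <<'E'
from h import *
s=31
print(rows([610.7-.09*s,-16.1+.996*s,51],1.661))
E
```

```text
clock: 22.1
eef_pos: [607.6, 15.5, 109.0]
eef_rot: [-3.138, -0.0, 1.662]
wrist_force: [-0.3, -0.4, -2.6]
finger_gap: 59.4
finger_force: 60.0
clock: 22.4
eef_pos: [607.7, 13.7, 80.9]
eef_rot: [-3.139, -0.0, 1.659]
wrist_force: [0.1, -0.3, -2.8]
finger_gap: 59.9
finger_force: 60.0
(array([ 1.1,  0.4, 29.9]), array([-0.002, -0.   , -0.002]))
```

```bash
python3 -m crank "[[50,0,0.4,28,0,0,0],[50,0,0.4,28,0,0,0],[50,7,0.4,28,0,0,0],[50,14,0.4,28,0,0,0],[50,21,0.4,28,0,0,0],[50,28,0.4,28,0,0,0],[50,35,0.4,28,0,0,0],[50,35,0.4,28,0,0,0],[50,35,0.4,28,0,0,0]]"
python3 - <<'E'
from h import *
s=64.5
print(rows([610.7-.09*s,-16.1+.996*s,19.5],1.661))
prof(y0=44,y1=84,st=4)
E
```

```text
clock: 23.3
eef_pos: [606.0, 49.3, 54.9]
eef_rot: [3.14, 0.002, 1.661]
wrist_force: [-1.3, -7.5, -3.8]
finger_gap: 59.3
finger_force: 60.0
(array([-0.9, -1.2, 35.4]), array([0.001, 0.002, 0.   ]))
44 None None
48 [65. 65. 65.] [65. 65. 65.]
52 [65. 65. 66.] [65. 65. 66.]
56 [64. 65. 66.] [65. 65. 66.]
60 [64. 65. 66.] [ 0. 65. 66.]
64 [-1. 65. 66.] [-2. 65. 66.]
68 [64. 65. 66.] [64. 65. 66.]
72 [42. 64. 66.] [42. 64. 66.]
76 [23. 46. 62.] [23. 46. 63.]
80 [ 23.  24. 165.] [ 23.  24. 165.]
```

Level. Lower and release.

```bash
python3 -m crank "[[50,-0.5,-1,9,0,0,0],[50,-0.5,-1,18,0,0,0],[50,-0.5,-1,27,0,0,0],[50,-0.5,-1,34,0,0,0],[50,-0.5,-1,34.5,0,0,0],[50,-0.5,-1,34.5,0,0,0]]";  python3 -m crank "[[85,0,0,0,0,0,0],[85,0,0,0,0,0,0],[85,0,0,0,0,0,0],[85,0,0,-40,0,0,0],[100,0,0,-85,0,0,0],[100,0,0,-130,0,0,0],[100,0,0,-140,0,0,0]]"
python3 - <<'E'
from h import *
prof(y0=-4,y1=90,st=4)
print(rows([598,-230,130],1.735))
E
```

```text
clock: 23.95
eef_pos: [605.3, 48.5, 20.1]
eef_rot: [3.14, 0.002, 1.661]
wrist_force: [0.8, -8.3, -6.8]
finger_gap: 59.7
finger_force: 60.0
clock: 24.65
eef_pos: [606.5, 49.3, 165.1]
eef_rot: [3.133, 0.0, 1.661]
wrist_force: [0.2, -0.1, 0.6]
finger_gap: 93.7
finger_force: 0.0
-4 None None
0 [27. 28. 29.] [27. 28. 28.]
4 [27. 28. 29.] [27. 28. 29.]
8 [27. 28. 29.] [27. 28. 29.]
12 [27. 28. 28.] [27. 28. 29.]
16 [27. 28. 29.] [27. 28. 29.]
20 [27. 28. 29.] [27. 28. 29.]
24 [26. 27. 28.] [27. 27. 28.]
28 [27. 28. 29.] [27. 28. 29.]
32 [27. 28. 29.] [27. 28. 29.]
36 [27. 28. 29.] [27. 28. 29.]
40 [27. 28. 28.] [27. 28. 29.]
44 [27. 28. 29.] [27. 27. 28.]
48 [27. 28. 30.] [27. 28. 29.]
52 [28. 29. 30.] [28. 29. 30.]
56 [28. 29. 30.] [28. 29. 30.]
60 [28. 29. 30.] [28. 29. 30.]
64 [28. 29. 30.] [28. 29. 30.]
68 [28. 29. 30.] [28. 29. 30.]
72 [23. 28. 30.] [22. 28. 30.]
76 [21. 22. 23.] [22. 22. 23.]
80 [22. 22. 23.] [ 21.  23. 274.]
84 [ 22. 265. 265.] [ 22. 274. 275.]
88 [ 23. 266. 267.] [ 23. 266. 267.]
(array([-277.4,  -33.6,   33.9]), array([ 0.007,  0.001, -0.074]))
```

Blank 2 has settled and three are in. Next is D.

```bash
python3 -m crank "[[100,-277,-33,15,0,0,-0.074],[100,-277,-33,15,0,0,-0.074],[100,-277,-33,15,0,0,-0.074],[100,-277,-33,15,0,0,-0.074],[100,-277,-33,15,0,0,-0.074],[100,-277,-33,15,0,0,-0.074],[100,-277,-33,65,0,0,-0.074],[100,-277,-33,65,0,0,-0.074],[100,-277,-33,65,0,0,-0.074]]" 60;  python3 - <<'E'
from h import *
p,d=optics.camera("wrist")
for b in blocks("wrist",p,d,18,40,30):
    if 40<b[2]<80 and 15<b[3]<40: print(*b)
print(rows([598,-230,7],1.73))
E
```

```text
clock: 25.6
eef_pos: [596.3, -229.1, 93.3]
eef_rot: [-3.139, -0.002, 1.735]
wrist_force: [-0.6, -0.5, -0.2]
finger_gap: 93.7
finger_force: 0.0
559.4 -373.7 63 27 9.5 [ 18.  36. 154.] [184. 351.]
601.4 -230.9 60 28 10.7 [ 21.  21. 241.] [259. 206.]
(array([-0.9,  0.7, 88. ]), array([0.   , 0.   , 0.006]))
```

```bash
python3 -m crank "[[100,-0.5,3,44,0,0,0],[100,-0.5,3,88,0,0,0],[100,-0.5,3,90,0,0,0],[90,-0.5,3,90,0,0,0],[90,-0.5,3,90,0,0,0]]" 60; python3 -m crank "[[50,0,0,0,0,0,0],[50,0,0,0,0,0,0],[50,0,0,0,0,0,0],[50,0,0,0,0,0,0],[50,0,0,0,0,0,0],[50,0,0,0,0,0,0]]"; python3 -m crank "[[50,0,0,-45,0,0,0],[50,0,0,-90,0,0,0],[50,0,0,-105,0,0,0],[50,0,0,-105,0,0,0],[50,0,0,-105,0,0,0]]"
python3 - <<'E'
from h import *
s=56
print(rows([610.7-.09*s,-16.1+.996*s,110],1.661))
E
```

```text
clock: 26.15
eef_pos: [600.8, -229.8, 6.3]
eef_rot: [3.139, 0.001, 1.735]
wrist_force: [0.5, -0.2, 0.6]
finger_gap: 84.9
finger_force: 0.0
clock: 26.75
eef_pos: [600.0, -229.9, 4.4]
eef_rot: [3.141, 0.0, 1.735]
wrist_force: [-0.7, 1.5, 5.6]
finger_gap: 59.6
finger_force: 60.0
clock: 27.25
eef_pos: [598.9, -229.5, 106.6]
eef_rot: [-3.139, -0.002, 1.735]
wrist_force: [0.2, 0.2, -3.3]
finger_gap: 59.7
finger_force: 60.0
(array([264.5,  50.6,  -3.1]), array([-0.003, -0.002,  0.074]))
```

```bash
python3 -m crank "[[50,264,50,-3,0,0,0.074],[50,264,50,-3,0,0,0.074],[50,264,50,-3,0,0,0.074],[50,264,50,-3,0,0,0.074],[50,264,50,-3,0,0,0.074],[50,264,50,-3,0,0,0.074],[50,264,50,30,0,0,0.074],[50,264,50,30,0,0,0.074],[50,264,50,30,0,0,0.074]]"
python3 - <<'E'
from h import *
s=56
print(rows([610.7-.09*s,-16.1+.996*s,50],1.661))
E
```

```text
clock: 28.15
eef_pos: [605.0, 38.4, 77.3]
eef_rot: [-3.138, -0.0, 1.66]
wrist_force: [0.2, 0.1, -3.0]
finger_gap: 59.5
finger_force: 60.0
(array([ 1.2,  0.8, 27.3]), array([-0.004, -0.   , -0.001]))
```

```bash
python3 -m crank "[[50,0,0.8,27,0,0,0],[50,0,0.8,27,0,0,0],[50,7,0.8,27,0,0,0],[50,14,0.8,27,0,0,0],[50,21,0.8,27,0,0,0],[50,28,0.8,27,0,0,0],[50,34.5,0.8,27,0,0,0],[50,34.5,0.8,27,0,0,0],[50,34.5,0.8,27,0,0,0]]"
python3 - <<'E'
from h import *
s=89.5
print(rows([610.7-.09*s,-16.1+.996*s,20],1.661))
prof(y0=70,y1=106,st=4)
E
```

```text
clock: 29.05
eef_pos: [604.1, 72.6, 53.3]
eef_rot: [3.14, 0.002, 1.661]
wrist_force: [-0.1, -8.3, -4.7]
finger_gap: 59.4
finger_force: 60.0
(array([ 0.6, -1.5, 33.3]), array([ 0.001,  0.002, -0.   ]))
70 None None
74 [65. 66. 66.] [65. 66. 67.]
78 [65. 66. 67.] [65. 66. 66.]
82 [-1. 66. 66.] [-1. 66. 66.]
86 [-1. 65. 66.] [-1. 65. 66.]
90 [64. 66. 66.] [64. 66. 66.]
94 [65. 66. 66.] [65. 66. 66.]
98 [23. 51. 64.] [24. 51. 64.]
102 [23. 23. 24.] [23. 23. 24.]
```

```bash
python3 -m crank "[[50,0.5,-1,9,0,0,0],[50,0.5,-1,18,0,0,0],[50,0.5,-1,27,0,0,0],[50,0.5,-1,33,0,0,0],[50,0.5,-1,33.5,0,0,0],[50,0.5,-1,33.5,0,0,0]]";  python3 -m crank "[[85,0,0,0,0,0,0],[85,0,0,0,0,0,0],[85,0,0,0,0,0,0],[85,0,0,-40,0,0,0],[100,0,0,-85,0,0,0],[100,0,0,-130,0,0,0],[100,0,0,-140,0,0,0]]"
python3 - <<'E'
from h import *
prof(y0=40,y1=112,st=4)
print(rows([558,-370,130],1.80))
E
```

```text
clock: 29.7
eef_pos: [605.1, 75.3, 25.1]
eef_rot: [3.134, -0.001, 1.661]
wrist_force: [-17.0, 4.7, 42.2]
finger_gap: 59.2
finger_force: 60.0
clock: 30.4
eef_pos: [604.4, 73.8, 164.2]
eef_rot: [3.134, 0.0, 1.661]
wrist_force: [-0.6, 0.6, 0.5]
finger_gap: 93.8
finger_force: 0.0
40 [27. 28. 29.] [27. 28. 29.]
44 [27. 28. 29.] [27. 28. 29.]
48 [27. 28. 29.] [26. 27. 29.]
52 [27. 28. 29.] [27. 28. 29.]
56 [27. 28. 28.] [27. 28. 29.]
60 [27. 28. 29.] [27. 28. 29.]
64 [27. 28. 29.] [27. 28. 29.]
68 [27. 28. 29.] [27. 28. 28.]
72 [22. 26. 28.] [22. 27. 28.]
76 [22. 22. 23.] [22. 22. 23.]
80 [21. 22. 23.] [21. 22. 23.]
84 [21. 22. 23.] [21. 22. 23.]
88 [-2. 14. 23.] [-2. 14. 22.]
92 [-3. -2. -1.] [-3. -2. -1.]
96 [-3. -2. -2.] [-3. -2. -1.]
100 [-3. -2. -1.] [-3. -2. -1.]
104 [-3. -2. -1.] [-3. -2. -1.]
108 [ -3.  -2. 264.] [ -2. 274. 274.]
(array([-437.8,  -86. ,   32.6]), array([ 0.007,  0.001, -0.139]))
```

The blank jammed on something and slot 4 is empty. I look for it.

```bash
python3 -m crank "[[100,0,0,-20,0,0,0],[100,0,0,-20,0,0,0]]"
python3 - <<'E'
from h import *
p,d=optics.camera("wrist"); t,dt=optics.camera("scene")
im=np.zeros((384,800,3),np.uint8); im[:,:512]=p; im[:,512:]=t[100:100+384//2*1,150:294].repeat(2,0).repeat(2,1) if False else cv2.resize(t[130:322,180:324],(288,384))
cv2.imwrite("pics/w6.png",im[:,:,::-1]); print(tool()[0])
for b in blocks("wrist",p,d,8,60,30):
    if 20<b[2]<90 and 10<b[3]<60: print(*b)
E
```

```text
clock: 30.65
eef_pos: [603.1, 73.6, 179.3]
eef_rot: [3.14, 0.0, 1.661]
wrist_force: [-0.3, -0.5, -0.2]
finger_gap: 93.8
finger_force: 0.0
[602.35104925  73.57642217 177.00256744]
```

View pics/w6.png

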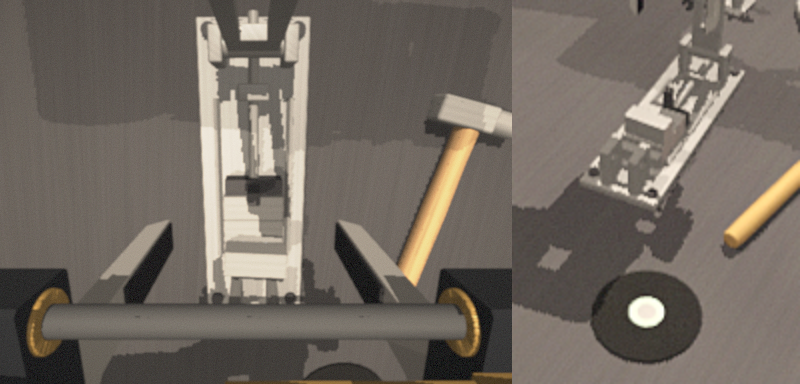

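D seems to be lying on top of blanks 1 and 2, at (253,258). I measure it.

```bash
python3 -m crank "[[100,-70,0,-20,0,0,0],[100,-70,0,-20,0,0,0],[100,-70,0,-20,0,0,0],[100,-70,0,-20,0,0,0]]"
python3 - <<'E'
from h import *
p,d=optics.camera("wrist"); F=fx(cloud(optics.calibration("wrist"),d)); F[d<=0]=np.nan
for y in range(-30,88,4):
    m=(F[...,1]>y)&(F[...,1]<y+4)&(abs(F[...,0])<40); q=F[m]
    g=q[q[:,2]>20]
    print(y,[np.round(np.nanmedian(g[(g[:,0]>a)&(g[:,0]<a+10)][:,2])) if ((g[:,0]>a)&(g[:,0]<a+10)).sum()>4 else None for a in range(-40,40,10)])
print(tool()[0])
E
```

```text
clock: 31.15
eef_pos: [608.6, 4.0, 196.9]
eef_rot: [-3.14, -0.0, 1.66]
wrist_force: [0.3, -0.3, -0.2]
finger_gap: 93.9
finger_force: 0.0
-30 [None, np.float64(40.0), np.float64(40.0), None, None, np.float64(43.0), np.float64(41.0), None]
-26 [None, None, None, None, None, None, None, None]
-22 [None, None, None, None, None, None, None, None]
-18 [None, None, None, None, None, None, None, None]
-14 [None, np.float64(21.0), None, None, None, None, None, None]
-10 [None, None, None, None, None, None, None, None]
-6 [None, None, None, None, None, None, None, None]
-2 [None, None, None, None, None, None, None, None]
2 [None, np.float64(59.0), np.float64(58.0), np.float64(59.0), np.float64(59.0), np.float64(59.0), np.float64(59.0), np.float64(59.0)]
6 [None, np.float64(59.0), np.float64(59.0), np.float64(59.0), np.float64(59.0), np.float64(59.0), np.float64(59.0), np.float64(59.0)]
10 [None, np.float64(59.0), np.float64(59.0), np.float64(59.0), np.float64(59.0), np.float64(59.0), np.float64(59.0), np.float64(58.0)]
14 [None, np.float64(59.0), np.float64(59.0), np.float64(59.0), np.float64(
[... 1750 characters left out ...]
.float64(29.0), np.float64(29.0), None]
70 [None, np.float64(29.0), np.float64(29.0), np.float64(29.0), np.float64(29.0), np.float64(29.0), np.float64(29.0), None]
74 [None, np.float64(24.0), np.float64(24.0), np.float64(58.0), np.float64(58.0), np.float64(24.0), np.float64(24.0), None]
78 [None, np.float64(23.0), np.float64(23.0), np.float64(58.0), np.float64(59.0), np.float64(23.0), np.float64(23.0), None]
82 [None, np.float64(23.0), np.float64(24.0), np.float64(58.0), np.float64(58.0), np.float64(23.0), np.float64(23.0), None]
86 [None, np.float64(24.0), np.float64(24.0), np.float64(24.0), np.float64(24.0), np.float64(23.0), np.float64(23.0), None]
[608.52826808   4.61184071 197.00370787]
```

D lies flat and square on top of the row, at s≈14. It caught the edge of blank 3, so I need more +y clearance. I regrip it there.

```bash
python3 -m crank "[[100,-7,0,50,0,0,0],[100,-7,0,100,0,0,0],[100,-7,0,140,0,0,0],[100,-7,0,149,0,0,0],[100,-7,0,149,0,0,0],[100,-7,0,149,0,0,0]]" 60; python3 -m crank "[[50,0,0,0,0,0,0],[50,0,0,0,0,0,0],[50,0,0,0,0,0,0],[50,0,0,0,0,0,0],[50,0,0,0,0,0,0],[50,0,0,0,0,0,0]]"; python3 -m crank "[[50,0,0,-3,0,0,0],[50,0,0,-3,0,0,0],[50,0,0,-3,0,0,0]]"
python3 - <<'E'
from h import *
print(fx(tool()[0]))
prof(y0=-6,y1=36,st=3)
E
```

```text
clock: 31.8
eef_pos: [610.6, -2.6, 51.5]
eef_rot: [3.139, 0.0, 1.661]
wrist_force: [0.4, 0.1, 0.4]
finger_gap: 93.9
finger_force: 0.0
clock: 32.4
eef_pos: [609.9, -3.1, 49.9]
eef_rot: [3.141, 0.0, 1.661]
wrist_force: [0.3, 0.6, 3.5]
finger_gap: 59.4
finger_force: 59.6
clock: 32.7
eef_pos: [609.2, -3.1, 52.1]
eef_rot: [-3.141, -0.0, 1.661]
wrist_force: [0.4, 0.3, -2.9]
finger_gap: 59.8
finger_force: 59.6
[-0.28341199 13.10846546 40.07393828]
-6 None None
-3 None None
0 [60. 60. 61.] [60. 61. 62.]
3 [60. 61. 62.] [60. 61. 62.]
6 [60. 61. 62.] [60. 61. 62.]
9 [60. 61. 62.] [61. 61. 62.]
12 [60. 61. 62.] [61. 61. 62.]
15 [60. 61. 62.] [60. 61. 62.]
18 [60. 61. 62.] [60. 61. 62.]
21 [60. 61. 62.] [60. 61. 62.]
24 [29. 61. 62.] [31. 50. 61.]
27 [29. 45. 59.] [28. 29. 30.]
30 [ 29. 162. 163.] [ 28. 162. 163.]
33 [ 29. 153. 154.] [ 28. 153. 154.]
```

```bash
python3 -m crank "[[50,20,0,-0.5,0,0,0],[50,40,0,-0.5,0,0,0],[50,48,0,-0.5,0,0,0],[50,54,0,-0.5,0,0,0],[50,60,0,-0.5,0,0,0],[50,66,0,-0.5,0,0,0],[50,72,0,-0.5,0,0,0],[50,78.5,0,-0.5,0,0,0],[50,78.5,0,-0.5,0,0,0],[50,78.5,0,-0.5,0,0,0]]"
python3 - <<'E'
from h import *
print(fx(tool()[0]))
prof(y0=68,y1=110,st=3)
E
```

```text
clock: 33.75
eef_pos: [602.4, 73.5, 52.7]
eef_rot: [-3.141, 0.002, 1.661]
wrist_force: [-0.7, -9.3, -2.8]
finger_gap: 59.4
finger_force: 59.6
[-0.23642426 89.97623715 40.71764941]
68 None None
71 None None
74 None None
77 [61. 61. 62.] [61. 62. 62.]
80 [61. 62. 62.] [61. 62. 63.]
83 [61. 62. 63.] [61. 62. 62.]
86 [61. 62. 62.] [61. 62. 62.]
89 [61. 62. 63.] [61. 62. 62.]
92 [-1. 61. 62.] [-2. 61. 62.]
95 [-1. 62. 63.] [-1. 61. 62.]
98 [61. 62. 62.] [61. 62. 62.]
101 [38. 58. 62.] [37. 52. 61.]
104 [23. 44. 58.] [23. 23. 24.]
107 [ 23. 163. 164.] [ 23. 163. 164.]
```

```bash
python3 -m crank "[[50,1.5,0,0,0,0,0],[50,1.5,0,8,0,0,0],[50,1.5,0,16,0,0,0],[50,1.5,0,24,0,0,0],[50,1.5,0,31,0,0,0],[50,1.5,0,32,0,0,0],[50,1.5,0,32,0,0,0]]"
```

```text
clock: 34.5
eef_pos: [602.6, 74.8, 20.6]
eef_rot: [-3.141, 0.002, 1.661]
wrist_force: [1.5, -9.4, -5.9]
finger_gap: 59.5
finger_force: 59.9
```

```bash
python3 -m crank "[[50,0,0,0.5,0,0,0],[85,0,0,0.5,0,0,0],[85,0,0,0.5,0,0,0],[85,0,0,0.5,0,0,0],[85,0,0,-40,0,0,0],[100,0,0,-85,0,0,0],[100,0,0,-130,0,0,0],[100,0,0,-140,0,0,0]]"
python3 - <<'E'
from h import *
prof(y0=60,y1=112,st=4)
print(rows([558,-370,150],1.80))
E
```

```text
clock: 35.3
eef_pos: [604.2, 76.9, 166.7]
eef_rot: [3.134, 0.0, 1.661]
wrist_force: [0.1, -0.2, 0.3]
finger_gap: 93.5
finger_force: 0.0
60 [27. 28. 29.] [27. 28. 29.]
64 [27. 28. 29.] [27. 28. 29.]
68 [27. 28. 29.] [27. 28. 28.]
72 [26. 28. 28.] [27. 27. 28.]
76 [27. 28. 29.] [27. 28. 29.]
80 [28. 28. 29.] [27. 28. 29.]
84 [27. 28. 29.] [27. 28. 29.]
88 [27. 28. 29.] [27. 28. 29.]
92 [27. 28. 29.] [27. 28. 29.]
96 [21. 27. 28.] [22. 28. 28.]
100 [21. 22. 23.] [22. 22. 23.]
104 [22. 23. 23.] [22. 22. 23.]
108 [22. 22. 23.] [ 22. 276. 276.]
(array([-440.9,  -86. ,   15. ]), array([ 0.007,  0.001, -0.139]))
```

Four are in and flat. Last is E.

```bash
python3 -m crank "[[100,-440,-86,15,0,0,-0.139],[100,-440,-86,15,0,0,-0.139],[100,-440,-86,15,0,0,-0.139],[100,-440,-86,15,0,0,-0.139],[100,-440,-86,15,0,0,-0.139],[100,-440,-86,15,0,0,-0.139],[100,-440,-86,15,0,0,-0.139],[100,-440,-86,15,0,0,-0.139],[100,-440,-86,15,0,0,-0.139],[100,-440,-86,35,0,0,-0.139]]" 60;  python3 -m crank "[[100,0,0,35,0,0,0],[100,0,0,35,0,0,0],[100,0,0,35,0,0,0]]"
python3 - <<'E'
from h import *
p,d=optics.camera("wrist")
for b in blocks("wrist",p,d,18,40,30):
    if 40<b[2]<80 and 15<b[3]<40: print(*b)
print(rows([558,-370,7],1.80))
E
```

```text
clock: 36.35
eef_pos: [554.9, -375.0, 125.6]
eef_rot: [3.141, 0.002, 1.795]
wrist_force: [0.2, 0.2, -1.0]
finger_gap: 94.1
finger_force: 0.0
clock: 36.65
eef_pos: [556.1, -369.0, 90.4]
eef_rot: [-3.14, -0.002, 1.8]
wrist_force: [-0.1, 0.9, 1.2]
finger_gap: 94.0
finger_force: 0.0
533.8 -445.2 51 26 72.9 [108. 171. 236.] [205. 282.]
442.2 -419.6 60 31 165.1 [177. 102. 232.] [ 94. 230.]
557.8 -371.8 60 28 13.9 [ 20.  26. 231.] [255. 208.]
(array([-1. ,  1.1, 84.8]), array([0., 0., 0.]))
```

```bash
python3 -m crank "[[100,-2,1,44,0,0,0],[100,-2,1,84,0,0,0],[100,-2,1,84,0,0,0],[90,-2,1,84,0,0,0],[90,-2,1,84,0,0,0]]" 60; python3 -m crank "[[50,0,0,0,0,0,0],[50,0,0,0,0,0,0],[50,0,0,0,0,0,0],[50,0,0,0,0,0,0],[50,0,0,0,0,0,0],[50,0,0,0,0,0,0]]"; python3 -m crank "[[50,0,0,-45,0,0,0],[50,0,0,-90,0,0,0],[50,0,0,-105,0,0,0],[50,0,0,-105,0,0,0],[50,0,0,-105,0,0,0]]"
python3 - <<'E'
from h import *
s=80
print(rows([610.7-.09*s,-16.1+.996*s,110],1.661))
E
```

```text
clock: 37.2
eef_pos: [559.1, -371.9, 10.3]
eef_rot: [3.139, 0.003, 1.8]
wrist_force: [0.0, -0.3, 1.1]
finger_gap: 85.4
finger_force: 0.0
clock: 37.8
eef_pos: [557.9, -371.2, 7.5]
eef_rot: [3.141, 0.0, 1.8]
wrist_force: [-1.5, 1.0, 4.8]
finger_gap: 59.7
finger_force: 60.0
clock: 38.3
eef_pos: [556.9, -370.5, 109.5]
eef_rot: [-3.14, -0.002, 1.8]
wrist_force: [0.4, -0.3, -3.6]
finger_gap: 59.7
finger_force: 60.0
(array([4.122e+02, 1.439e+02, 2.000e-01]), array([-0.002, -0.002,  0.139]))
```

```bash
python3 -m crank "[[50,412,144,0,0,0,0.139],[50,412,144,0,0,0,0.139],[50,412,144,0,0,0,0.139],[50,412,144,0,0,0,0.139],[50,412,144,0,0,0,0.139],[50,412,144,0,0,0,0.139],[50,412,144,0,0,0,0.139],[50,412,144,0,0,0,0.139],[50,412,144,0,0,0,0.139],[50,412,144,0,0,0,0.139]]"
python3 - <<'E'
from h import *
print(rows([610.7-.09*80,-16.1+.996*80,53],1.661))
for n in("top","scene"):
    p,d=optics.camera(n); F=fx(cloud(optics.calibration(n),d)); F[d<=0]=np.nan
    for z in range(40,330,40):
        m=(F[...,2]>z)&(F[...,2]<z+40)&(abs(F[...,0])<30)&(F[...,1]>150)&(F[...,1]<290)
        if m.sum()>3: print(n,z,m.sum(),np.round(np.percentile(F[m][:,1],[0,10,50,90,100])),np.round(np.median(F[m][:,2])))
E
```

```text
clock: 39.3
eef_pos: [603.2, 67.2, 109.0]
eef_rot: [-3.137, -0.001, 1.665]
wrist_force: [0.3, -1.5, -3.6]
finger_gap: 59.4
finger_force: 60.0
(array([-3.6,  0.2, 56. ]), array([-0.004, -0.001,  0.004]))
top 40 84 [197. 202. 206. 215. 224.] 51.0
top 80 52 [207. 208. 210. 218. 221.] 88.0
top 120 42 [209. 210. 212. 221. 224.] 140.0
top 160 45 [211. 212. 213. 222. 225.] 180.0
top 200 38 [213. 214. 215. 222. 227.] 219.0
top 240 27 [215. 216. 217. 224. 228.] 260.0
top 280 192 [208. 209. 224. 237. 242.] 314.0
top 320 4 [208. 209. 214. 222. 224.] 321.0
scene 40 136 [190. 201. 207. 212. 218.] 56.0
scene 80 20 [203. 207. 211. 218. 223.] 84.0
scene 160 110 [209. 212. 215. 222. 228.] 184.0
scene 200 122 [209. 213. 217. 224. 231.] 220.0
scene 240 208 [212. 215. 218. 222. 229.] 262.0
scene 280 135 [205. 208. 218. 237. 247.] 295.0
```

```bash
python3 -m crank "[[50,-4,0.2,40,0,0,0],[50,-4,0.2,56,0,0,0],[50,-4,0.2,56,0,0,0],[50,3,0.2,56,0,0,0],[50,10,0.2,56,0,0,0],[50,17,0.2,56,0,0,0],[50,24,0.2,56,0,0,0],[50,30,0.2,56,0,0,0],[50,33,0.2,56,0,0,0],[50,33,0.2,56,0,0,0]]"
python3 - <<'E'
from h import *
print(fx(tool()[0]))
prof(y0=95,y1=136,st=3)
E
```

```text
clock: 40.4
eef_pos: [602.3, 95.4, 57.4]
eef_rot: [3.139, 0.002, 1.661]
wrist_force: [0.8, -10.1, -1.2]
finger_gap: 59.5
finger_force: 60.0
[  1.67080078 111.85182337  45.36584024]
95 [66. 67. 67.] [65. 66. 67.]
98 [66. 67. 68.] [66. 67. 68.]
101 [66. 67. 68.] [66. 67. 68.]
104 [66. 67. 68.] [66. 67. 68.]
107 [-1. 67. 68.] [-1. 67. 67.]
110 [-2. 66. 67.] [-2. 66. 67.]
113 [-1. 67. 67.] [-1. 67. 68.]
116 [66. 67. 67.] [66. 67. 67.]
119 [42. 59. 67.] [42. 60. 67.]
122 [23. 49. 64.] [23. 48. 65.]
125 [23. 23. 24.] [23. 23. 24.]
128 [ 23. 167. 168.] [ 23. 167. 168.]
131 [ 23. 158. 169.] [ 23.  25. 168.]
134 [ 24. 159. 160.] [ 24. 159. 160.]
```

```bash
python3 -m crank "[[50,4,-1.5,0,0,0,0],[50,7,-1.5,2,0,0,0],[50,7,-1.5,3,0,0,0]]"
python3 - <<'E'
from h import *
print(fx(tool()[0]))
prof(y0=98,y1=136,st=2)
E
```

```text
clock: 40.75
eef_pos: [600.6, 102.2, 54.8]
eef_rot: [3.138, 0.002, 1.661]
wrist_force: [0.3, -11.8, 0.7]
finger_gap: 59.6
finger_force: 60.0
[  0.5628034  118.69650449  42.843071  ]
98 None None
100 None None
102 None None
104 [63. 64. 65.] [63. 64. 65.]
106 [63. 64. 65.] [64. 64. 65.]
108 [64. 64. 65.] [63. 64. 65.]
110 [63. 64. 65.] [63. 64. 65.]
112 [63. 64. 65.] [64. 64. 65.]
114 [63. 64. 65.] [63. 64. 65.]
116 [-2. 64. 65.] [-2. 64. 65.]
118 [-2. 64. 65.] [-1. 64. 65.]
120 [-1. 64. 65.] [-1. 64. 65.]
122 [63. 64. 65.] [64. 64. 65.]
124 [63. 64. 65.] [63. 64. 65.]
126 [63. 64. 65.] [63. 64. 65.]
128 [36. 51. 63.] [37. 52. 63.]
130 [23. 23. 24.] [23. 23. 24.]
132 [22. 23. 24.] [23. 23. 24.]
134 [22. 23. 24.] [23. 23. 24.]
```

```bash
python3 -m crank "[[50,0,-0.5,9,0,0,0],[50,0,-0.5,18,0,0,0],[50,0,-0.5,27,0,0,0],[50,0,-0.5,32,0,0,0],[50,0,-0.5,32.5,0,0,0],[50,0,-0.5,32.5,0,0,0]]"
```

```text
clock: 41.4
eef_pos: [599.8, 101.8, 21.4]
eef_rot: [3.14, 0.002, 1.661]
wrist_force: [3.2, -8.8, -5.9]
finger_gap: 59.3
finger_force: 60.0
```

Open and retreat, first straight up, then back along −y, so I see the row before I touch the rail.

```bash
python3 -m crank "[[50,0,0,1,0,0,0],[85,0,0,1,0,0,0],[85,0,0,1,0,0,0],[85,0,0,1,0,0,0],[85,0,0,-40,0,0,0],[100,0,0,-85,0,0,0],[100,-20,0,-130,0,0,0],[100,-50,0,-140,0,0,0],[100,-60,0,-140,0,0,0]]"
python3 - <<'E'
from h import *
print(fx(tool()[0]))
prof(y0=-4,y1=140,st=6)
p,d=optics.camera("top"); q,e=optics.camera("wrist")
F=fx(cloud(optics.calibration("wrist"),e))
for n in range(5):
    m=(e>0)&(abs(F[...,2]-28)<4)&(F[...,1]>25*n+4)&(F[...,1]<25*n+21)&(abs(F[...,0])<45); print(n,np.percentile(F[m][:,0],[1,50,99]).round(1),m.sum())
im=np.zeros((384,800,3),np.uint8); im[:,:512]=q; im[:240,512:]=cv2.resize(p[150:250,160:280],(288,240)); cv2.imwrite("pics/w7.png",im[:,:,::-1])
E
```

```text
clock: 42.3
eef_pos: [605.4, 41.2, 163.2]
eef_rot: [3.137, 0.0, 1.66]
wrist_force: [0.4, 0.1, -0.6]
finger_gap: 94.1
finger_force: 0.0
[-1.03009667e-01  5.75728494e+01  1.51188397e+02]
-4 [26. 27. 28.] [26. 27. 28.]
2 [26. 27. 28.] [26. 27. 28.]
8 [26. 27. 28.] [26. 27. 28.]
14 [26. 27. 28.] [26. 27. 28.]
20 [26. 27. 28.] [25. 27. 28.]
26 [26. 27. 28.] [26. 27. 28.]
32 [26. 27. 28.] [26. 27. 28.]
38 [26. 27. 28.] [26. 27. 27.]
44 [25. 27. 28.] [26. 27. 28.]
50 [26. 27. 28.] [26. 27. 27.]
56 [26. 27. 28.] [26. 27. 28.]
62 [26. 27. 28.] [26. 27. 28.]
68 [26. 27. 28.] [26. 27. 28.]
74 [ 26. 262. 263.] [ 26. 263. 272.]
80 [259. 262. 264.] [259. 262. 264.]
86 [ 26.  27. 261.] [ 26.  27. 260.]
92 [26. 27. 28.] [26. 27. 28.]
98 [26. 28. 29.] [26. 28. 29.]
104 [27. 28. 29.] [27. 28. 29.]
110 [27. 28. 29.] [27. 28. 29.]
116 [27. 28. 29.] [27. 28. 29.]
122 [21. 22. 28.] [21. 22. 28.]
128 [21. 21. 22.] [20. 21. 22.]
134 [21. 21. 22.] [20. 21. 22.]
0 [-29.7  -0.7  29.1] 1025
1 [-29.8  -0.7  29.4] 1094
2 [-30.2  -0.7  29. ] 1170
3 [-30.5  -0.7  29.2] 1223
4 [-30.6  -0.6  28.4] 1352
```

View pics/w7.png

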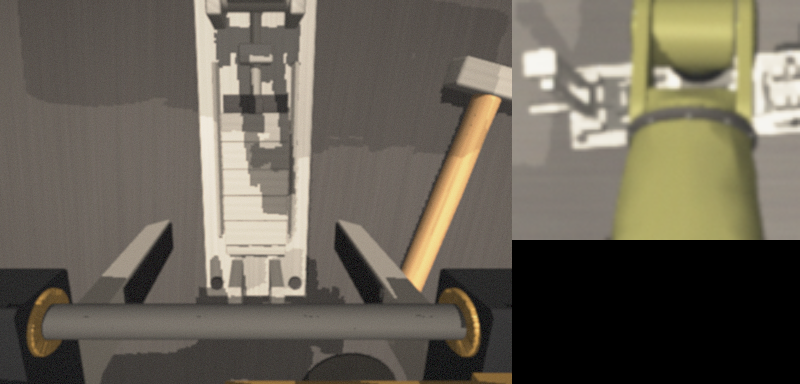

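All five blanks stand flat between the stop and the follower, centred within 1 mm. Now I take closed fingers round behind the rail.

```bash
python3 -m crank "[[0,0,-50,-50,0,0,0],[0,0,-90,-90,0,0,0],[0,20,-110,-117,0,0,0],[0,70,-110,-117,0,0,0],[0,120,-110,-117,0,0,0],[0,170,-110,-117,0,0,0],[0,200,-110,-117,0,0,0],[0,200,-110,-117,0,0,0],[0,200,-110,-117,0,0,0]]" 60
python3 - <<'E'
from h import *
print(fx(tool()[0]))
E
```

```text
clock: 43.35
eef_pos: [476.1, 233.2, 276.2]
eef_rot: [-3.14, 0.001, 1.663]
wrist_force: [0.3, -0.8, -0.1]
finger_gap: 25.5
finger_force: 0.0
[-111.61656988  260.43380707  264.22140216]
```

```bash
python3 -m crank "[[0,0,40,0,0,0,0],[0,0,80,0,0,0,0],[0,0,108,0,0,0,0],[0,0,108,0,0,0,0]]"
python3 - <<'E'
from h import *
print(fx(tool()[0]))
p,d=optics.camera("wrist");t,e=optics.camera("scene")
im=np.zeros((384,800,3),np.uint8); im[:,:512]=p; im[:288,512:]=cv2.resize(t[40:184,200:344],(288,288)); cv2.imwrite("pics/w8.png",im[:,:,::-1])
E
```

```text
clock: 43.75
eef_pos: [586.5, 240.5, 275.1]
eef_rot: [-3.139, 0.001, 1.658]
wrist_force: [0.1, -0.3, -0.5]
finger_gap: 0.3
finger_force: 0.0
[ -1.04841906 257.72345969 263.13333494]
```

View pics/w8.png

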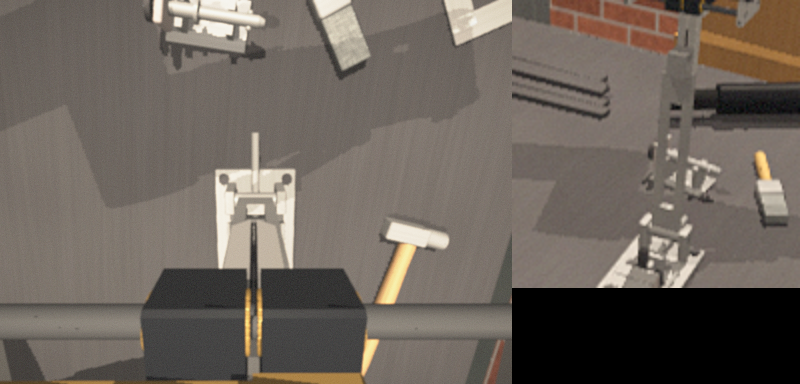

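The view shows the fingers behind the rail, whose hinge is at (255,205). The pin rest is at (205,25), its tip to the right (+x). Now I sweep the rail down along an arc.

```bash
python3 -m crank "[[0,-15,1,5,0,0,0],[0,-31,1,7,0,0,0],[0,-50,1,7,0,0,0],[0,-68,1,7,0,0,0],[0,-90,1,12,0,0,0],[0,-111,1,18,0,0,0],[0,-131,1,27,0,0,0],[0,-151,1,37,0,0,0],[0,-151,1,37,0,0,0]]"
python3 - <<'E'
from h import *
print(fx(tool()[0]))
E
```

```text
clock: 44.75
eef_pos: [598.5, 88.5, 239.6]
eef_rot: [-3.14, 0.001, 1.658]
wrist_force: [0.6, 1.2, -0.4]
finger_gap: 0.4
finger_force: 0.0
[ -2.7611177  105.22518631 227.5591196 ]
```

```bash
python3 -m crank "[[0,-16,2,12,0,0,0],[0,-33,2,27,0,0,0],[0,-48,2,42,0,0,0],[0,-62,2,60,0,0,0],[0,-75,2,78,0,0,0],[0,-87,2,98,0,0,0],[0,-97,2,118,0,0,0],[0,-105,2,140,0,0,0],[0,-111,2,158,0,0,0],[0,-111,2,158,0,0,0]]"
python3 - <<'E'
from h import *
print(fx(tool()[0]))
E
```

```text
clock: 45.75
eef_pos: [609.7, -19.7, 79.9]
eef_rot: [-3.138, -0.0, 1.66]
wrist_force: [0.7, 0.5, -0.6]
finger_gap: 0.9
finger_force: 0.0
[-1.29829713 -3.45990187 67.85896412]
```

Now press slowly down to the pad height (56).

```bash
python3 -m crank "[[0,-6,1,8,0,0,0],[0,-8,1,15,0,0,0],[0,-8,1,20,0,0,0],[0,-8,1,24,0,0,0],[0,-8,1,26,0,0,0],[0,-8,1,26,0,0,0]]"
python3 - <<'E'
from h import *
print(fx(tool()[0]))
E
```

```text
clock: 46.35
eef_pos: [612.7, -26.6, 56.5]
eef_rot: [3.142, -0.0, 1.661]
wrist_force: [-0.1, -0.5, -0.5]
finger_gap: 0.0
finger_force: 0.0
[  1.05877344 -10.66910503  44.50473592]
```

```bash
python3 -m crank "[[0,0,0,1,0,0,0],[0,0,0,2,0,0,0],[0,0,0,3,0,0,0],[0,0,0,3,0,0,0],[0,0,0,3,0,0,0]]"
```

```text
clock: 46.85
eef_pos: [613.0, -26.6, 56.0]
eef_rot: [3.14, 0.0, 1.661]
wrist_force: [-12.3, 1.0, 23.9]
finger_gap: 0.5
finger_force: 12.2
```

```bash
python3 -m crank "[[0,0,0,-50,0,0,0],[0,0,0,-100,0,0,0],[0,0,0,-150,0,0,0],[0,0,0,-170,0,0,0],[0,0,0,-170,0,0,0]]"
python3 - <<'E'
from h import *
p,d=optics.camera("wrist"); F=fx(cloud(optics.calibration("wrist"),d))
Q=F[(d>0)&(abs(F[...,0])>11)&(abs(F[...,0])<14)&(F[...,2]>30)&(F[...,2]<70)]
for y in range(-60,210,15):
    q=Q[(Q[:,1]>y)&(Q[:,1]<y+15)][:,2]; print(y,len(q),np.median(q).round(1) if len(q) else None)
print(rows([510,390,230],1.6))
E
```

```text
clock: 47.35
eef_pos: [613.7, -26.7, 227.2]
eef_rot: [3.136, 0.001, 1.661]
wrist_force: [0.3, 0.8, -0.9]
finger_gap: 0.8
finger_force: 0.0
-60 43 50.6
-45 62 47.7
-30 82 40.1
-15 81 40.2
0 84 40.1
15 88 40.0
30 89 40.3
45 88 40.1
60 86 39.9
75 92 40.0
90 96 40.1
105 103 40.0
120 107 39.8
135 102 40.1
150 57 39.9
165 0 None
180 0 None
195 0 None
(array([424.3, -65. ,  -5.9]), array([0.002, 0.   , 0.061]))
```

The rail is flat (0.00 rad). Now to the pin.

```bash
python3 -m crank "[[60,424,-65,-6,0,0,0.06],[60,424,-65,-6,0,0,0.06],[60,424,-65,-6,0,0,0.06],[60,424,-65,-6,0,0,0.06],[60,424,-65,-6,0,0,0.06],[60,424,-65,-6,0,0,0.06],[60,424,-65,-6,0,0,0.06],[60,424,-65,-6,0,0,0.06],[60,424,-65,-6,0,0,0.06],[60,424,-65,-6,0,0,0.06]]"; python3 -m crank "[[60,0,0,0,0,0,0],[60,0,0,0,0,0,0]]"
python3 - <<'E'
from h import *
print(tool()[0],manip.read_state()["eef_rot"])
p,d=optics.camera("wrist"); cv2.imwrite("pics/w9.png",p[:,:,::-1])
import pickle; pickle.dump((p,d,optics.calibration("wrist")),open("pics/w9.pkl","wb"))
E
```

```text
clock: 48.4
eef_pos: [507.8, 392.7, 226.7]
eef_rot: [-3.138, 0.001, 1.605]
wrist_force: [0.3, -0.5, 0.1]
finger_gap: 56.2
finger_force: 0.0
clock: 48.6
eef_pos: [510.1, 388.6, 228.5]
eef_rot: [-3.14, 0.001, 1.6]
wrist_force: [0.6, -0.6, 0.5]
finger_gap: 56.7
finger_force: 0.0
[510.08673439 388.58556183 228.46631475] [-3.14039895e+00  9.70410760e-04  1.59986451e+00]
```

View pics/w9.png

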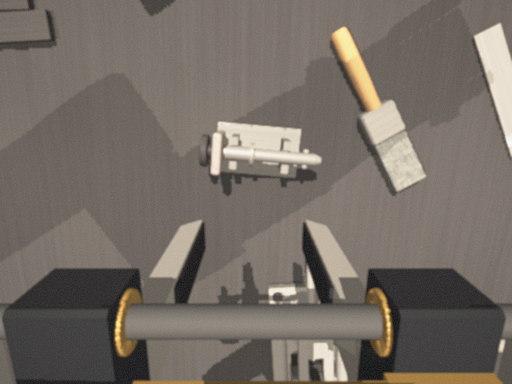

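Pin: dark button at (205,150), head at (216,153), shank to its tip at (321,160). I fit the axis and cast it at z=42.

Run:
```python
from h import *
import pickle
p,d,c=pickle.load(open("pics/w9.pkl","rb"))
W=cloud(c,d)
a=ray(c,[[320.5,160],[216,153],[200,149.5]],42); print(a.round(1),np.linalg.norm(a[0]-a[2]),np.linalg.norm(a[0]-a[1]))
reg=np.zeros(d.shape,bool); reg[120:190,190:330]=1
for lo,hi in ((33,42),(38,60),(50,80)):
    m=reg&(W[...,2]>lo)&(W[...,2]<hi); q=W[m]; v,u=np.where(m); print(lo,m.sum(),"u",u.min(),u.max(),"x",q[:,0].min().round(1),q[:,0].max().round(1),"y",q[:,1].min().round(1),q[:,1].max().round(1))
for u in list(range(196,326,6)):
    col=W[125:185,u,2]; z=np.nanmax(col); vs=np.where(col>z-3)[0]+125
    w=ray(c,[[u,vs.mean()]],z)[0]; print(u,vs.min(),vs.max(),z.round(1),w.round(1))
```

```text
[[583.8 403.   42. ]
 [467.5 407.6  42. ]
 [449.8 411.   42. ]] 134.27903812984354 116.45155530279746
33 132 u 208 320 x 458.0 583.6 y 387.6 431.7
38 2035 u 199 321 x 450.4 583.8 y 387.3 431.9
50 743 u 199 309 x 450.4 569.8 y 388.6 431.9
196 170 170 406.9 [508.1 462.7 406.9]
202 145 159 60.2 [454.8 411.   60.2]
208 136 155 49.3 [459.7 416.6  49.3]
214 128 128 406.9 [508.1 462.7 406.9]
220 169 169 406.9 [508.1 462.7 406.9]
226 150 155 50.8 [479.3 409.8  50.8]
232 149 158 49.7 [485.7 408.7  49.7]
238 150 158 50.4 [492.3 408.5  50.4]
244 149 159 49.8 [498.7 408.6  49.8]
250 150 163 54.7 [505.3 407.2  54.7]
256 151 160 48.2 [511.8 407.   48.2]
262 150 160 49.1 [518.3 407.5  49.1]
268 152 161 48.4 [524.9 406.3  48.4]
274 152 161 49.0 [531.5 406.2  49. ]
280 153 161 49.2 [538.  406.3  49.2]
286 153 162 48.6 [544.6 405.8  48.6]
292 154 162 48.6 [551.2 405.5  48.6]
298 155 163 49.0 [557.7 405.   49. ]
304 155 161 49.7 [564.1 406.   49.7]
310 156 164 48.6 [571.  403.8  48.6]
316 155 164 48.2 [577.6 404.2  48.2]
322 125 183 1.0 [593.7 403.3   1. ]
```

Run:
```python
from h import *
print(rows([463,410,110],1.514))
```

```text
(array([ 22.9, -46.5, 118.9]), array([-0.001,  0.001,  0.085]))
```

```bash
python3 -m crank "[[47,23,-46.5,40,0,0,0.085],[47,23,-46.5,80,0,0,0.085],[47,23,-46.5,119,0,0,0.085],[47,23,-46.5,119,0,0,0.085],[47,23,-46.5,119,0,0,0.085],[47,23,-46.5,119,0,0,0.085]]" 60
python3 - <<'E'
from h import *
print(rows([463,410,51.5],1.514))
p,d=optics.camera("wrist"); cv2.imwrite("pics/w10.png",p[:,:,::-1])
c=optics.calibration("wrist");W=cloud(c,d)
g=cv2.cvtColor(p,cv2.COLOR_RGB2GRAY)
for u in (290,300,310,320):
    col=W[150:300,u,2]; m=np.where((col>43)&(col<58))[0]+150; print(u,ray(c,[[u,m.mean()]],49)[0].round(1),len(m))
E
```

```text
clock: 49.25
eef_pos: [464.1, 411.5, 113.2]
eef_rot: [3.139, -0.002, 1.515]
wrist_force: [0.4, -0.2, 0.3]
finger_gap: 44.0
finger_force: 0.0
(array([-1.7, -1.2, 61.7]), array([ 0.003, -0.002,  0.001]))
290 [491.7 410.8  49. ] 17
300 [499.3 410.1  49. ] 18
310 [507.  409.3  49. ] 31
320 [514.6 409.   49. ] 15
```

View pics/w10.png

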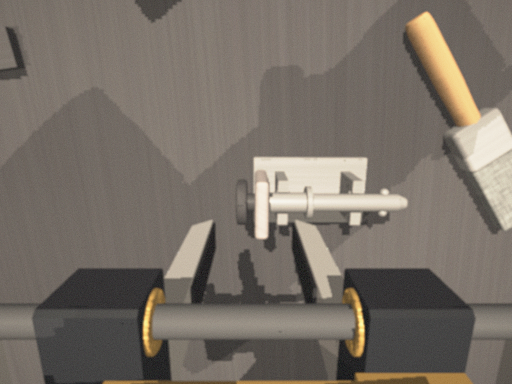

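```bash
python3 -m crank "[[47,-0.5,-1,30,0,0,0],[47,-0.5,-1,56,0,0,0],[47,-0.5,-1,60,0,0,0],[47,-0.5,-1,60,0,0,0],[47,-0.5,-1,60,0,0,0]]" 60
python3 - <<'E'
from h import *
print(rows([463,410.3,51.5],1.514))
E
```

```text
clock: 49.8
eef_pos: [462.5, 411.3, 52.4]
eef_rot: [3.14, -0.002, 1.516]
wrist_force: [0.2, 0.0, 0.1]
finger_gap: 44.2
finger_force: 0.0
(array([-1. ,  0.6,  0.9]), array([ 0.002, -0.002,  0.002]))
```

```bash
python3 -m crank "[[30,-0.5,0.5,0.5,0,0,0],[0,-0.5,0.5,0.5,0,0,0],[0,-0.5,0.5,0.5,0,0,0],[0,-0.5,0.5,0.5,0,0,0],[0,-0.5,0.5,0.5,0,0,0],[0,-0.5,0.5,0.5,0,0,0],[0,-0.5,0.5,0.5,0,0,0]]" 60
```

```text
clock: 50.5
eef_pos: [462.3, 410.4, 50.2]
eef_rot: [3.141, -0.0, 1.516]
wrist_force: [1.4, 0.2, 1.7]
finger_gap: 16.6
finger_force: 60.1
```

```bash
python3 -m crank "[[0,0,0,-10,0,0,0],[0,0,0,-30,0,0,0],[0,0,0,-60,0,0,0],[0,0,0,-80,0,0,0],[0,0,0,-80,0,0,0],[0,0,0,-80,0,0,0]]"
python3 - <<'E'
from h import *
p,d=optics.camera("wrist"); print(tool()[0],manip.read_state()["eef_rot"],manip.read_state()["finger_gap"])
c=optics.calibration("wrist");W=cloud(c,d)
import pickle; pickle.dump((p,d,c),open("pics/w11.pkl","wb"))
cv2.imwrite("pics/w11.png",p[:,:,::-1])
for u in range(255,460,8):
    col=W[150:330,u,2]; m=np.where((col>100)&(col<165))[0]+150
    if len(m)>3: print(u,m.min(),m.max(),col[m-150].max().round(1),W[int(m.mean()),u].round(1))
E
```

```text
clock: 51.1
eef_pos: [461.7, 410.1, 129.3]
eef_rot: [-3.141, 0.001, 1.516]
wrist_force: [-0.1, -0.0, -3.4]
finger_gap: 16.9
finger_force: 60.0
[461.5219544  409.89663327 128.56752395] [-3.13987849e+00  1.37243458e-03  1.51581399e+00] 16.755119735575956
255 188 279 144.8 [462.4 417.3 143.1]
263 187 280 145.4 [466.7 417.3 143.5]
271 216 278 164.1 [470.1 416.1 158.9]
279 216 247 164.6 [475.  418.7 145.3]
287 216 246 163.7 [479.4 418.  142.7]
295 217 247 164.9 [485.4 410.1 126.8]
303 217 242 127.6 [490.2 411.2 125.6]
311 217 242 127.4 [494.7 411.4 126.8]
319 208 251 128.3 [499.3 411.3 127.1]
327 213 248 133.0 [503.  412.2 131.4]
335 218 241 127.0 [508.7 410.4 126.1]
343 218 241 126.8 [513.2 410.4 126.8]
351 218 241 127.3 [517.9 410.  126.5]
359 218 241 126.4 [522.7 409.6 126.1]
367 218 241 127.4 [527.4 409.2 125.9]
375 219 241 127.0 [532.3 408.1 125.4]
383 219 241 126.2 [536.7 408.1 125.9]
391 219 241 127.0 [541.3 408.  126.2]
399 219 241 126.7 [545.7 407.9 126.7]
407 219 241 127.2 [550.4 408.2 126.3]
415 219 241 127.1 [555.8 406.7 125. ]
423 219 241 126.9 [465.8 484.2 306.5]
431 219 241 127.6 [564.6 406.6 126. ]
439 219 241 126.9 [569.3 406.3 125.8]
447 223 237 125.9 [575.  405.3 124.2]
```

View pics/w11.png

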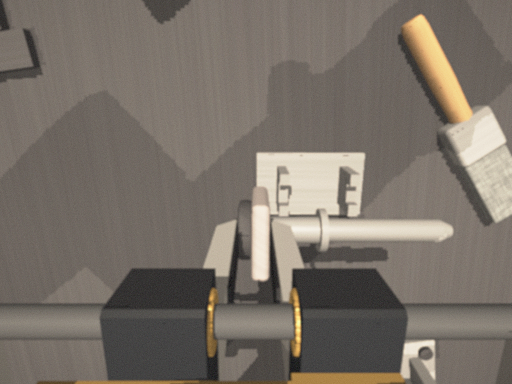

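The pin is held level and the balls are drawn in. The tip is at (450,231), the collar at (323,229). I carry it to in front of the hole.

Run:
```python
from h import *
print(rows([447.4,-80.8,110],1.661))
```

```text
(array([-490.7,   12.9,   19.2]), array([-0.002,  0.001, -0.145]))
```

```bash
python3 -m crank "[[0,-40,0,0,0,0,0],[0,-85,0,0,0,0,-0.01],[0,-133,3,0,0,0,-0.03],[0,-181,3,0,0,0,-0.05],[0,-229,6,0,0,0,-0.07],[0,-277,6,0,0,0,-0.09],[0,-325,9,5,0,0,-0.11],[0,-373,9,10,0,0,-0.13],[0,-420,13,15,0,0,-0.145],[0,-460,13,19,0,0,-0.145]]"; python3 -m crank "[[0,-20,0,0,0,0,0],[0,-30,0,0,0,0,0],[0,-30,0,30,0,0,0],[0,-30,0,51,0,0,0],[0,-30,0,51,0,0,0],[0,-30,0,51,0,0,0]]";  python3 - <<'E'
from h import *
print(rows([447.4,-80.8,58.7],1.661), manip.read_state()["finger_gap"])
E
```

```text
clock: 52.15
eef_pos: [448.8, -51.8, 109.6]
eef_rot: [-3.14, -0.0, 1.661]
wrist_force: [0.5, -0.5, -3.5]
finger_gap: 16.7
finger_force: 60.0
clock: 52.75
eef_pos: [452.5, -79.1, 60.0]
eef_rot: [-3.141, -0.0, 1.662]
wrist_force: [0.1, -0.6, -2.7]
finger_gap: 17.0
finger_force: 60.0
(array([-1.3, -5.2,  1.4]), array([-0.001, -0.   ,  0.001])) 17.037100028210077
```

```bash
cat > pm.py <<'E'
from h import *
p,d=optics.camera("wrist"); c=optics.calibration("wrist"); F=fx(cloud(c,d)); F[d<=0]=np.nan
print("TCP",fx(tool()[0]).round(1))
X,Y,Z=F[...,0],F[...,1],F[...,2]
reg=(Y>-80)&(Y<-20)
for x0 in list(range(-115,-20,8)):
    m=reg&(X>x0)&(X<x0+8)&(Z>30)&(Z<55)
    if m.sum()>5: v,u=np.where(m); print("x",x0,m.sum(),"pin y",Y[m].min().round(1),Y[m].max().round(1),"z",np.percentile(Z[m],90).round(1))
for a,b in((-30,-10),(10,30)):
    m=reg&(X>a)&(X<b)&(Z>50)&(Z<62); 
    if m.sum()>5: print("cheek",m.sum(),np.percentile(X[m],[1,99]).round(1),np.percentile(Y[m],[1,99]).round(1),np.median(Z[m]).round(1))
m=reg&(X<-28)&(Z>25)&(Z<60); print("tip",X[m].max())
cv2.imwrite("pics/pm.png",cv2.resize(p[:,200:],None,fx=1.5,fy=1.5)[:,:,::-1])
E
python3 pm.py
```

```text
TCP [-162.8  -48.7   48.7]
x -115 322 pin y -54.9 -41.2 z 46.6
x -107 328 pin y -54.8 -41.0 z 46.7
x -99 325 pin y -54.8 -41.2 z 46.8
x -91 310 pin y -54.8 -41.3 z 46.9
x -83 313 pin y -54.5 -41.0 z 47.0
x -75 314 pin y -54.3 -41.1 z 46.9
x -67 310 pin y -54.3 -41.2 z 47.1
x -59 292 pin y -54.2 -41.4 z 47.1
x -51 109 pin y -53.8 -42.9 z 45.5
x -27 2194 pin y -71.5 -20.0 z 53.8
cheek 1233 [-25.9 -16.2] [-70.6 -30.8] 55.0
tip -45.17118898954535
```

View pics/pm.png

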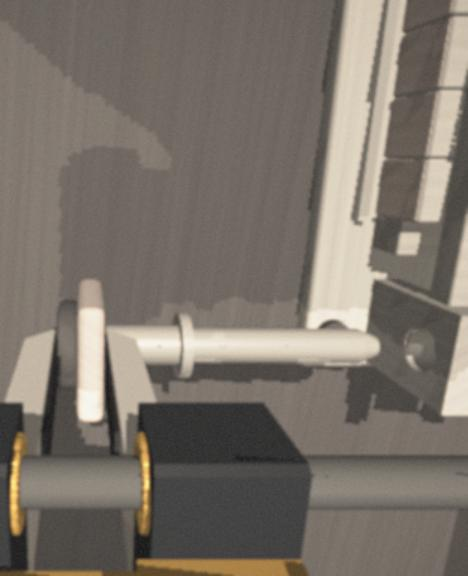

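Compared with the cheek in the same view, the pin is 2.7 mm too far in +y and 2.9 mm too high. I correct that, close the gap and check.

```bash
python3 -m crank "[[0,-2.7,5,2.9,0,0,0],[0,-2.7,12,2.9,0,0,0],[0,-2.7,12,2.9,0,0,0],[0,-2.7,12,2.9,0,0,0]]"; python3 pm.py
```

```text
clock: 53.2
eef_pos: [464.9, -81.2, 57.2]
eef_rot: [3.141, 0.0, 1.661]
wrist_force: [-0.8, -0.2, -2.6]
finger_gap: 17.1
finger_force: 60.0
TCP [-151.2  -51.7   45.1]
x -115 529 pin y -64.0 -38.3 z 48.5
x -107 326 pin y -58.2 -44.1 z 43.1
x -99 327 pin y -58.0 -44.1 z 43.1
x -91 326 pin y -57.6 -44.2 z 43.1
x -83 320 pin y -57.5 -44.0 z 43.3
x -75 308 pin y -57.4 -44.4 z 43.5
x -67 317 pin y -57.6 -44.3 z 43.4
x -59 311 pin y -57.7 -44.2 z 43.5
x -51 315 pin y -57.3 -44.3 z 43.6
x -43 210 pin y -57.5 -44.3 z 43.2
x -35 17 pin y -54.1 -47.8 z 40.5
x -27 2579 pin y -71.0 -20.0 z 54.5
cheek 2103 [-26.4 -10.3] [-70.2 -30.5] 54.4
tip -33.31232440056668
```

```bash
python3 -m crank "[[0,0.5,4,0,0,0,0],[0,0.5,8,0,0,0,0],[0,0.5,12,0,0,0,0],[0,0.5,16,0,0,0,0],[0,0.5,20,0,0,0,0],[0,0.5,20,0,0,0,0]]"; python3 -m crank "[[0,0,4,0,0,0,0],[0,0,8,0,0,0,0],[0,0,12,0,0,0,0],[0,0,16,0,0,0,0],[0,0,16,0,0,0,0]]"
```

```text
clock: 53.85
eef_pos: [485.0, -78.9, 57.0]
eef_rot: [3.142, 0.0, 1.661]
wrist_force: [-0.2, 0.5, -2.5]
finger_gap: 16.6
finger_force: 60.0
clock: 54.35
eef_pos: [501.0, -77.5, 57.0]
eef_rot: [3.141, 0.0, 1.661]
wrist_force: [-0.7, 0.1, -2.9]
finger_gap: 17.3
finger_force: 60.0
```

```bash
python3 -m crank "[[0,0,5,0,0,0,0],[0,0,10,0,0,0,0],[0,0,15,0,0,0,0],[0,0,20,0,0,0,0],[0,0,25,0,0,0,0],[0,0,30,0,0,0,0],[0,0,35,0,0,0,0],[0,0,40,0,0,0,0],[0,0,40,0,0,0,0]]"
```

```text
clock: 55.25
eef_pos: [540.9, -73.8, 57.0]
eef_rot: [3.141, 0.0, 1.661]
wrist_force: [-0.5, 0.1, -2.0]
finger_gap: 16.6
finger_force: 60.0
```

```bash
python3 -m crank "[[0,0,2,0,0,0,0],[0,0,4,0,0,0,0],[0,0,6,0,0,0,0],[0,0,6,0,0,0,0]]"
python3 - <<'E'
from h import *
print(fx(tool()[0]))
E
```

```text
clock: 55.65
eef_pos: [546.5, -73.3, 57.1]
eef_rot: [3.141, 0.0, 1.661]
wrist_force: [-0.6, -0.1, -3.6]
finger_gap: 17.1
finger_force: 60.0
[-69.04614748 -51.24449069  45.10016667]
```

```bash
python3 -m crank "[[0,0,0.7,0,0,0,0],[0,0,1.4,0,0,0,0],[0,0,2,0,0,0,0],[0,0,2,0,0,0,0]]"
```

```text
clock: 56.05
eef_pos: [547.7, -73.2, 56.9]
eef_rot: [-3.14, -0.0, 1.661]
wrist_force: [-3.7, -0.9, -0.1]
finger_gap: 17.0
finger_force: 60.0
```

```bash
python3 -m crank "[[0,0,0.7,0,0,0,0],[0,0,1.2,0,0,0,0],[0,0,1.2,0,0,0,0]]"
```

```text
clock: 56.35
eef_pos: [547.8, -73.2, 56.8]
eef_rot: [-3.137, -0.0, 1.661]
wrist_force: [-12.4, -1.0, 6.3]
finger_gap: 16.8
finger_force: 60.0
```

Collar seated, with a firm stop at 12 N. I release.

```bash
python3 -m crank "[[20,0,0,0,0,0,0],[35,0,0,0,0,0,0],[44,0,0,0,0,0,0],[44,0,0,0,0,0,0],[44,0,0,0,0,0,0]]"; python3 -m crank "[[44,0,0,-10,0,0,0],[44,0,0,-30,0,0,0],[44,0,0,-70,0,0,0],[44,0,-10,-110,0,0,0],[44,0,-20,-130,0,0,0],[44,0,-20,-130,0,0,0],[44,0,-20,-130,0,0,0]]"
python3 - <<'E'
from h import *
p,d=optics.camera("wrist"); c=optics.calibration("wrist"); F=fx(cloud(c,d)); 
X,Y,Z=F[...,0],F[...,1],F[...,2]; ok=d>0
print("TCP",fx(tool()[0]).round(1))
m=ok&(Z>35)&(Z<70)&(abs(Y+50)<24)&(X<-24)&(X>-120); h=np.histogram(X[m],bins=np.arange(-100,-20,4)); print(h[0].tolist(),X[m].min())
m=ok&(X>-90)&(X<-55)&(Z>50)&(Z<75)&(abs(Y+50)<35); print("head x",np.percentile(X[m],[2,50,98]),Y[m].mean())
m=ok&(X>-50)&(X<-35)&(Z>38)&(Z<55)&(abs(Y+50)<15); print("neck y",np.percentile(Y[m],[1,99]),np.percentile(Z[m],95))
m=ok&(X>28)&(X<70)&(Z>25)&(Z<55)&(abs(Y+50)<15); print("tip x",X[m].max(),Y[m].mean(), np.percentile(Y[m],[0,100]))
cv2.imwrite("pics/end.png",cv2.resize(p[120:330,180:460],None,fx=2.5,fy=2.5)[:,:,::-1])
E
```

```text
clock: 56.85
eef_pos: [549.9, -73.1, 57.4]
eef_rot: [3.14, 0.0, 1.661]
wrist_force: [0.2, -0.0, 0.5]
finger_gap: 41.3
finger_force: 0.0
clock: 57.55
eef_pos: [529.7, -74.9, 187.2]
eef_rot: [3.141, 0.0, 1.661]
wrist_force: [-0.3, 0.1, 0.6]
finger_gap: 41.7
finger_force: 0.0
TCP [-86.1 -51.1 174.3]
[0, 0, 0, 57, 134, 110, 45, 202, 220, 92, 64, 60, 58, 61, 60, 66, 63, 125, 256] -85.28472384133426
head x [-71.48531453 -67.02706911 -62.15781657] -47.364207727347676
neck y [-56.59162211 -43.5813838 ] 41.732476994468016
tip x 47.95562587019431 -49.42484681070975 [-60.34190903 -39.97610336]
```

View pics/end.png

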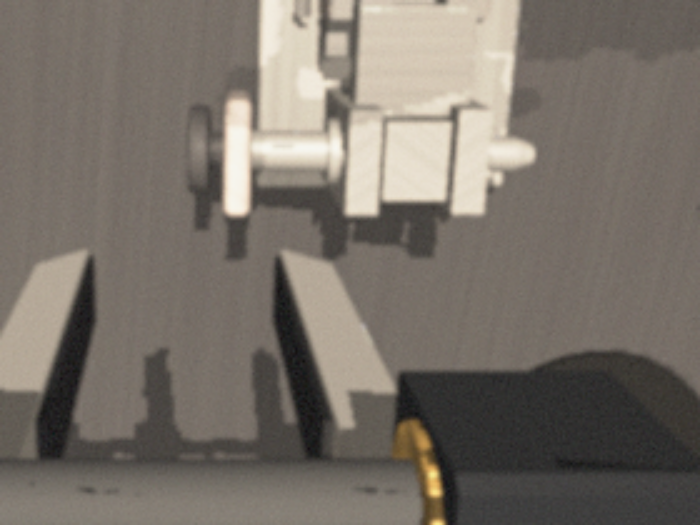

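The pin is through both cheeks, its collar at the near cheek (335,150). The balls are out beyond the far cheek (497,180) and the button is out (200,148). The gripper is clear, so I hand in.

```bash
python3 -c "
from cell import manip
print(manip.sign_off())"
```

```text
the job is handed in; nothing more can be done
None
```

I handed the job in at about 58 s on the robot's clock: all five blanks are set in the channel, the rail is fully down, and the ball-lock pin is through with its collar at the cheek and its button out. Sign-off gave no verdict, so this rests on my last camera checks.

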